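Turn a face-down parts case over onto the upper step

TASK

The slim parts case on the lower step of the stock stand lies face down. Slide it, still lying flat, a good three centimetres out over the open edge of the lower step so that you can get under it, in line with the gap between the two cases on the upper step, and tip it over the riser so that it lies label side up in that gap. Then push it until it sits fully on the upper step, square with it, leaving the other cases, the jar and the tub where they are.

Things in the scene. Friction and masses are not known exactly. Their poses are not given: they have to be found in the camera images.
- stand: Fixed wooden stepped stand, 420 mm long (y), on the bench. Origin on the bench, midway along, directly under the step; z up, +x points from the lower to the upper step (roughly to the robot's left, world +y, within 0.25 rad). Lower step (grippy black rubber liner): top 75 mm above the bench, x = -136 mm (open edge, sheer face down to the bench) to 0. Upright riser at x = 0.
- case_mid (a point): Centre of the closed frosted case to be turned: 110 mm (own x) by 140 mm (own y) by 26 mm thick, 0.15 to 0.3 kg. It starts face down on the lower step with own z up; own z points out of its underside, so it points down once the case lies label side up. Own x is within 0.12 rad of the stand's +x at the start.
- case: The same case: origin at the centre of its flat label face (six blank white labels; the lower face at the start), same axes. Its underside has a central rectangular recess 8 mm deep, 50 mm (x) by 100 mm (y), in which fingertips can hook to slide it. It stays flat with up to 45 mm of it past the open edge, and can stand on a long side against the riser.
- case_front (a point): Middle of the case's front side (the long side nearest the stand's open edge at the start), half-way up its thickness; axes as for its centre.
- upper_step (a point): Point on top of the stand's upper step, midway along it and at its front edge (the top of the riser), 95 mm above the bench; axes as the stand's. The upper step runs from x = 0 to 140 mm, closed behind by a rail that stands 12 mm above it.
- left_case_mid (a point): Centre of the loose case on the stand's +y side of the gap (nearer the robot) on the upper step, lying label side up: 110 mm (x) by 70 mm (y) by 26 mm. Leave it alone.
- right_case_mid (a point): Centre of the loose case on the stand's -y side of the gap (farther from the robot) on the upper step, same size. The gap between the two is 190 to 205 mm wide. Leave it alone.
- jar_mid (a point): Centre of a loose glass jar with a metal cap, 48 mm diameter, 62 mm high, standing near one end of the lower step. Leave it alone.
- tub_mid (a point): Centre of a loose square lidded grey tub, 59 by 59 mm, 45 mm high, standing near the other end of the lower step. Leave it alone.
There are look-alikes about, which are no part of the job. What is shaped like the part that bears left_case_mid but turquoise is not meant. Leave any orange look-alike of the case alone.

How it is judged:
By the outcome, as a careful person would: the job done as asked, in the order asked, and still so for the second after the job is handed in, with the robot touching nothing.
It also fails if it takes over 56 s, if anything falls off the work surface, if the arm or the gripper's body presses on something with over 40 N, if the wrist force passes 120 N, or if a joint passes its speed limit or range.

ROBOT

A 6-joint arm with a two-finger parallel gripper is mounted at the origin on the work surface. World frame = base frame: x ahead of the robot, y to its left, z up, the work surface at z = 0. Lengths are in mm, angles in degrees, forces in N, time in s.
With the tool pointing down it reaches from about 300 to 850 mm from the base axis. Payload 4.2 kg.
Tool frame: the origin (TCP) lies midway between the tips of the shut fingers; the grasp point (between the pads) lies 19 mm behind it; x points along the fingers, y is the direction in which the jaws open and shut, and the axes are right-handed (so a half turn about x gives the same grasp; the last joint's range is limited). The gripper opens to 91 mm and grips with 3 to 60 N. Pads are 32 mm wide; open, the fingers measure 118 mm over their backs; the gripper's body (76 mm by 178 mm) begins 60 mm behind the grasp point.
Start: joints at [76.146, 18.312, 89.639, -0, 72.044, -1.146], TCP at [126.493, 560.93, 213.976] pointing down, gripper open.
Joint ranges: [-177.97, 177.97], [-48.28, 115.42], [12.27, 149.76], [-77.06, 257.06], [2.81, 150.46], [-146.56, 146.56]. Speed limits (degrees/s): [147.25, 147.25, 180, 180, 180, 180].

INTERFACE

Orientations are given as [roll, pitch, yaw] about the fixed x, y, z axes, in that order (R = Rz(yaw) Ry(pitch) Rx(roll)).
In Python, from workcell import * gives the robot as it stands.
- The arm moves only by the shell command python3 -m handwheel 'ROWS' [FORCE]. ROWS is a JSON object of lists of equal length, an entry for each row: "gripper": the closure, from 0 (fully open) to 1 (shut); "offset": the shift along the tool's x, y, z in mm, a list of three; "rot": the turn, a rotation vector about the tool's x, y, z in degrees, a list of three. A call has 1 to 5 rows; each row is the pose to reach, as a shift and turn from the pose commanded when the call began, along the tool's axes at that moment; what a row does not reach only later rows make up. A row lasts 1/12 s, in which the tool goes at most 41.7 mm and 7.16 degrees, less where a joint would pass 70% of its speed; a pose out of reach is approached as far as the arm can. A call with a gripper value outside its range is refused whole. The fingers move at their own pace and stop on an object; FORCE is the grip in N (left out, the last holds). Time passes only in rows, so rows that repeat a pose let the fingers close. It gives the time, the measured TCP pose, the force and the opening at its end, in the units of the state.
- state(): the state, without advancing time (a new reading comes with each control period).
- grab_frame(name): name is "scene" or "side" or "wrist"; returns the picture (400x640x3 uint8, red, green, blue); there is no depth.
- camera_params(name): a dict with "fx", "fy", "cx", "cy" (pixels), "k1" (the pictures are not rectified: a ray, as slopes to the right and down, at radius r is drawn at 1 + k1 r^2 times it, then the intrinsics apply), "position" and "attitude" of the camera in the world; the wrist camera has in their place "hand_eye" (4x4, takes a point from camera to tool coordinates, whose origin is the TCP and whose axes are the tool frame's). Camera axes: x right, y up, looking along -z (the intrinsics and any distortion apply to the point x, -y, -z); pixel columns grow to the right and rows downward; lengths in mm; the calibration is good to about 2 mm. A picture is of the moment at which its call begins: read the wrist's pose just before it. camera_params takes no time and is no camera call.
- job_done(): hands the job in, once; it reports no verdict.
The state is a dict: "time_s": time; "qpos": joint angles; "qvel": joint speeds; "effort": joint torques, N m; "ee_pos": TCP position; "ee_rot": TCP orientation; "force": force on the tool from outside, world axes, zero at the start; "torque": the same for the moment, N m; "gripper_width": finger opening in mm.
Only numpy, scipy, OpenCV 4.12 (cv2) and the standard library are available. Lean on these libraries where they do the work, as an engineer would, in place of code of your own. Each camera call takes 0.05 s, during which the arm holds its last target.

## Working session

There is one attempt and no reset: what is moved stays moved. The work goes in short steps, Python scripts to look and compute and a shell command to move; the robot and the scene stay as the last step left them, time stands still between calls to the robot, and variables do not carry over. Pictures are saved under pics/ and viewed, and the job is handed in when it is done.

```bash
ls; mkdir -p pics; python3 - <<'E'
from workcell import *
import cv2
print(state())
for n in ["scene","side","wrist"]:
    print(n,camera_params(n))
    f=grab_frame(n); cv2.imwrite(f"pics/{n}0.png",f[:,:,::-1])
E
```

```text
pics
{'time_s': 0.0, 'qpos': array([ 7.61450076e+01,  1.83507075e+01,  8.97073285e+01, -1.66556687e-03,
        7.20427245e+01, -1.14432337e+00]), 'qvel': array([ 0.00919832, -0.13412634, -0.04433089,  0.02568116,  0.04284799,
       -0.01232471]), 'effort': array([ 1.20428620e-03, -4.12446570e+01, -2.31973189e+01,  7.28148851e-02,
        4.56292438e-02, -1.56745873e-04]), 'ee_pos': array([126.38680043, 560.41606412, 213.12338372]), 'ee_rot': array([ -90.24395212,   89.89922697, -102.95410628]), 'force': array([-0.60256134, -0.55297788, -0.2899542 ]), 'torque': array([-0.03660213,  0.04747331,  0.01750619]), 'gripper_width': 91.15717189345426}
scene {'fx': 493.8143135811338, 'fy': 493.8143135811338, 'cx': 319.8174873896185, 'cy': 201.5251633270853, 'k1': 0.04353317372927068, 'position': array([1073.71159536, -333.03339227, 1079.8355328 ]), 'attitude': array([30.97596928, -0.74513733, 57.22000372])}
side {'fx': 483.20013503495164, 'fy': 483.20013503495164, 'cx': 323.06217317047043, 'cy': 194.72546815105002, 'k1': -0.08663684941371894, 'position': array([472.63593154, 705.95421908, 737.04083063]), 'attitude': array([ 4.84566743e+01,  3.63868595e-02, -1.72129531e+02])}
wrist {'fx': 326.59683176030603, 'fy': 326.59683176030603, 'cx': 321.8000094989523, 'cy': 197.91608606176845, 'k1': -0.045603233788430855, 'hand_eye': array([[ 1.11590749e-03,  2.75871208e-01, -9.61193961e-01,
        -1.71059204e+02],
       [ 9.99999327e-01, -3.23829062e-06,  1.16002954e-03,
         8.50120577e-02],
       [ 3.16906124e-04, -9.61194609e-01, -2.75871026e-01,
        -7.72353310e+01],
       [ 0.00000000e+00,  0.00000000e+00,  0.00000000e+00,
         1.00000000e+00]])}
```

View pics/scene0.png

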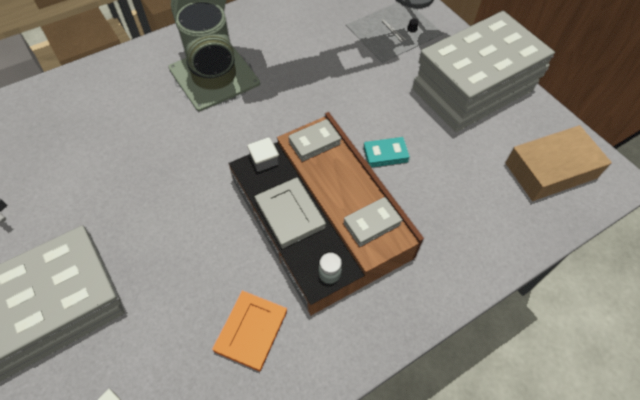

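View pics/side0.png

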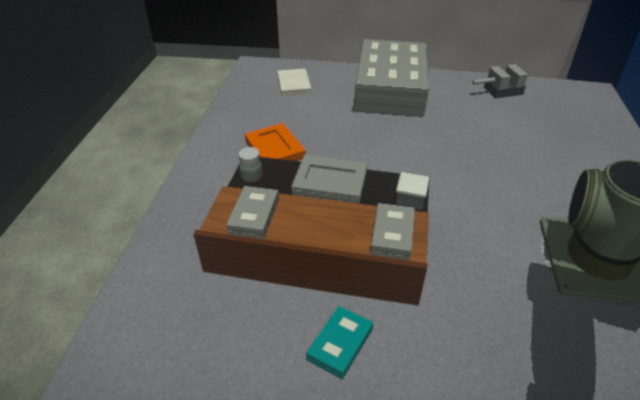

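View pics/wrist0.png

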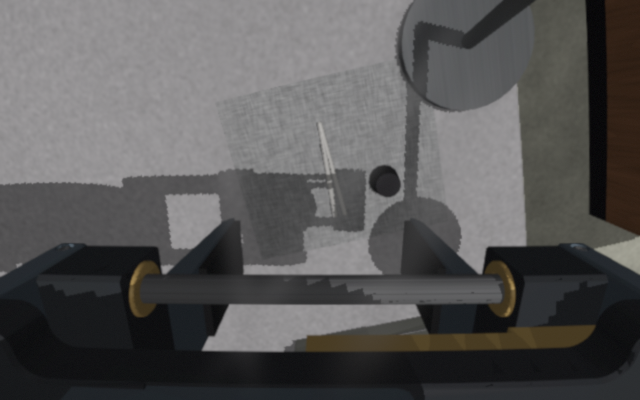

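```bash
cat > h.py <<'E'
import numpy as np, cv2
from scipy.spatial.transform import Rotation as R
from scipy.optimize import least_squares
from workcell import *
FL=np.diag([1.,-1,-1])
def rot(rpy): return R.from_euler('xyz',rpy,degrees=True).as_matrix()
def cam(n,st=None):
    p=camera_params(n)
    if n=='wrist':
        T=np.eye(4);T[:3,:3]=rot(st['ee_rot']);T[:3,3]=st['ee_pos'];T=T@p['hand_eye'];return p,T[:3,:3]@FL,T[:3,3]
    return p,rot(p['attitude'])@FL,p['position']
def proj(n,P,st=None):
    p,Rm,t=cam(n,st); q=(np.atleast_2d(P)-t)@Rm; s=q[:,:2]/q[:,2:]; s=s*(1+p['k1']*(s**2).sum(1,keepdims=True))
    return np.c_[s[:,0]*p['fx']+p['cx'],s[:,1]*p['fy']+p['cy']]
def back(n,uv,z,st=None):
    p,Rm,t=cam(n,st); d=(np.atleast_2d(uv).astype(float)-[p['cx'],p['cy']])/[p['fx'],p['fy']]; s=d.copy()
    for _ in range(20): s=d/(1+p['k1']*(s**2).sum(1,keepdims=True))
    r=np.c_[s,np.ones(len(s))]@Rm.T; return t+r*((z-t[2])/r[:,2])[:,None]
def crop(img,x0,y0,w,h,k,out):
    cv2.imwrite(out,cv2.resize(img[y0:y0+h,x0:x0+w],None,fx=k,fy=k,interpolation=cv2.INTER_CUBIC)[:,:,::-1] if img.ndim==3 else img)
E
python3 - <<'E'
from h import *
a=cv2.imread('pics/scene0.png')[:,:,::-1]; crop(a,225,105,200,150,4,'pics/sz.png'); crop(a,225,205,200,110,4,'pics/sz2.png')
a=cv2.imread('pics/side0.png')[:,:,::-1]; crop(a,190,140,250,170,3,'pics/sd.png')
E
```

```text
(no output)
```

View pics/sz.png

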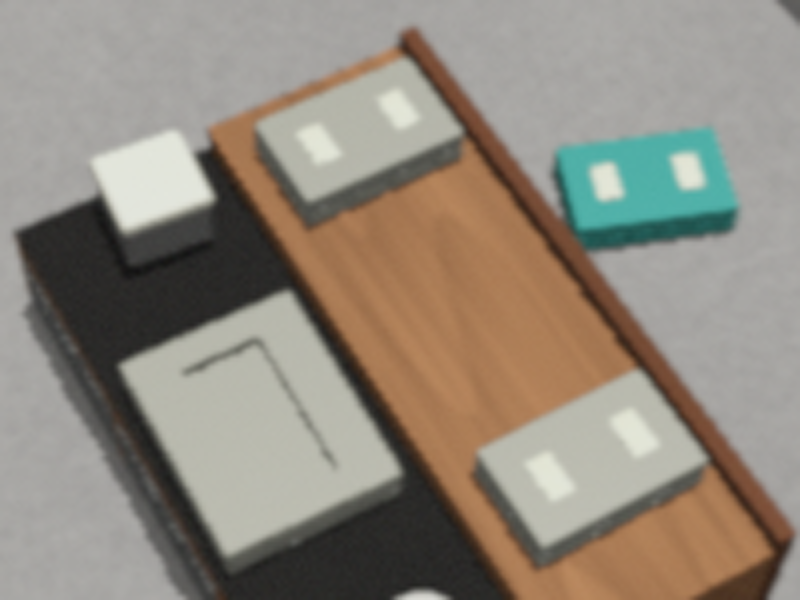

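View pics/sz2.png

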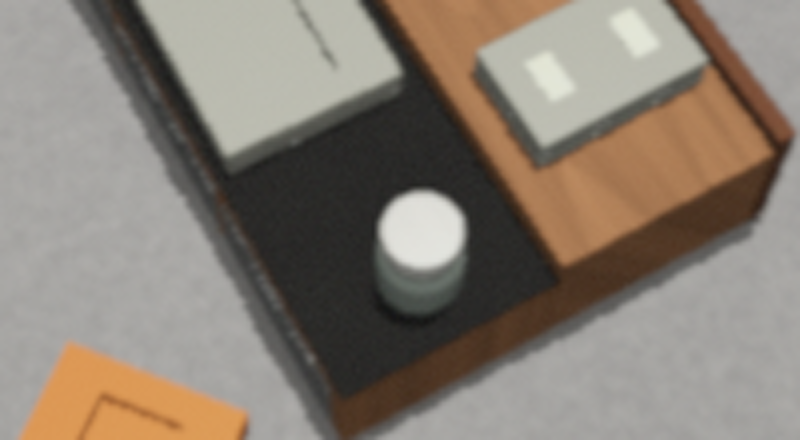

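View pics/sd.png

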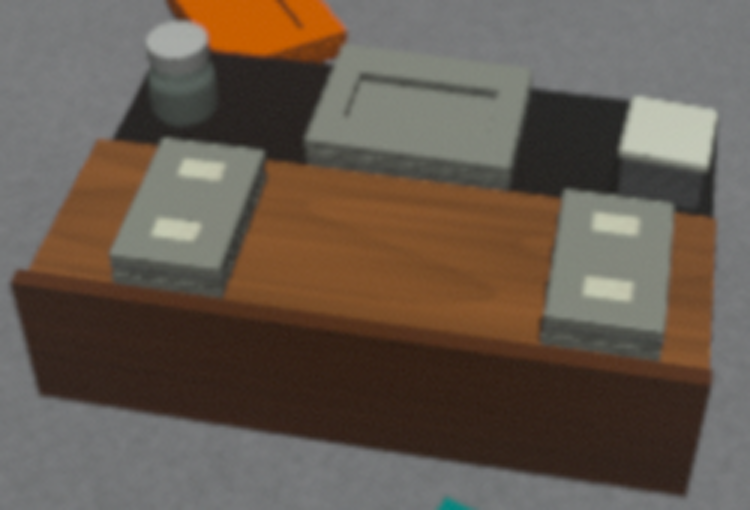

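```bash
cat > fit0.py <<'E'
from h import *
S=lambda L:(np.array(L)+.5)/4-.5+[225,105]
D=lambda L:(np.array(L)+.5)/3-.5+[190,140]
st=back('scene',S([[210,130],[565,668]]),95); lo=back('scene',S([[17,235],[343,795]]),75)
print(st,lo)
print('side up', back('side',D([[717,215],[97,142]]),95))
print(np.linalg.norm(st[0]-st[1]),np.linalg.norm(lo[0]-lo[1]))
def show(nm,sc,sd,z):
    for n,P in(('scene',S(sc)),('side',D(sd))):
        b=back(n,P,z)[:,:2]
        e=[np.linalg.norm(b[i]-b[(i+1)%4]) for i in range(4)]
        # direction of edges
        d=(b[1]-b[0])+(b[2]-b[3]); d2=(b[2]-b[1])+(b[3]-b[0])
        print(nm,n,b.mean(0).round(1),np.round(e,1),np.degrees(np.arctan2(d[1],d[0])).round(1),np.degrees(np.arctan2(d2[1],d2[0])).round(1))
show('case',[[120,365],[290,290],[402,475],[228,558]],[[340,45],[532,70],[513,168],[308,142]],101)
show('left',[[258,125],[405,55],[465,130],[308,205]],[[565,190],[673,202],[663,328],[543,322]],121)
show('right',[[477,460],[638,372],[708,460],[543,553]],[[160,140],[265,150],[222,268],[113,262]],121)
E
python3 fit0.py
```

```text
[[367.09833165   9.39344571  95.        ]
 [783.75318069 -13.61970546  95.        ]] [[ 360.43119443 -126.13888264   75.        ]
 [ 773.49487514 -147.83800322   75.        ]]
side up [[363.04321088   8.42299718  95.        ]
 [780.65505046  -7.1905764   95.        ]]
417.2899092370013 413.6332387057345
case scene [567. -74.] [110.9 141.  109.2 141. ] 85.9 -4.5
case side [564.6 -70.5] [141.4 107.3 139.2 110.3] 176.3 87.8
left scene [433.1  78.9] [106.9  69.6 111.4  68.2] 88.8 -3.0
left side [431.5  82.7] [ 67.7 107.4  68.5 113.8] -178.9 86.8
right scene [698.6  62.8] [109.7  66.8 110.4  66.5] 89.0 -1.5
right side [692.9  69.7] [ 70.4 108.5  66.  113.1] -178.4 89.4
```

```bash
cat > plan.py <<'E'
from h import *
import sys
# stand frame estimate
YAW=87.4
O=np.array([573.7,-0.8])  # world of stand origin
XS=np.array([np.cos(np.radians(YAW)),np.sin(np.radians(YAW)),0]); YS=np.array([-XS[1],XS[0],0]); ZS=np.array([0,0,1.])
SR=np.c_[XS,YS,ZS]
def s2w(p): return np.r_[O,0]+SR@np.array(p,float)
def w2s(p): return SR.T@(np.array(p,float)-np.r_[O,0])
def tool(theta,jaw,flip=1):
    """tool x dir in stand xz-plane: theta=0 down, +90 -> pointing +x. jaw 'x': jaw axis in xz plane ; 'y': along stand y"""
    t=np.radians(theta); tx=np.array([np.sin(t),0,-np.cos(t)])
    ty=np.array([np.cos(t),0,np.sin(t)])*flip if jaw=='x' else np.array([0,flip,0.])
    return SR@np.c_[tx,ty,np.cross(tx,ty)]
def move(p,Rm,st=None):
    """print offset and rotvec from the current (measured) pose to target world pose"""
    st=st or state(); R0=rot(st['ee_rot'])
    off=R0.T@(np.array(p)-st['ee_pos']); rv=R.from_matrix(R0.T@Rm).as_rotvec(degrees=True)
    print('offset',off.round(1),'dist',np.linalg.norm(off).round(1),'rot',rv.round(1),'ang',np.linalg.norm(rv).round(1))
def info():
    st=state(); Rm=rot(st['ee_rot'])
    print('t',round(st['time_s'],2),'pos',st['ee_pos'].round(1),'stand',w2s(st['ee_pos']).round(1),'tool x/y in stand',(SR.T@Rm[:,0]).round(3),(SR.T@Rm[:,1]).round(3),'F',st['force'].round(1),'w',round(st['gripper_width'],1),'q',st['qpos'].round(1))
E
python3 - <<'E'
from plan import *
info()
print(w2s([565.8,-72.2,0]),w2s([432.3,80.8,0]),w2s([695.8,66.2,0]))
for f in (1,-1):
    for j in 'xy':
        print(f,j); move(s2w([-71,5,230]),tool(0,j,f))
E
```

```text
t 0.15 pos [126.4 560.6 213.3] stand [540.5 472.3 213.3] tool x/y in stand [-0.001  0.    -1.   ] [ 0.984 -0.175 -0.001] F [ 0.2 -0.4 -0.5] w 91.6 q [76.1 18.3 89.7 -0.  72.  -1.1]
[-71.68486629   4.65295015   0.        ] [ 75.10167197 144.9560584    0.        ] [  72.46984903 -118.93498637    0.        ]
1 x
offset [ -16.  -520.   567.4] dist 769.8 rot [-10.1  -0.    0.1] ang 10.1
1 y
offset [ -16.  -520.   567.4] dist 769.8 rot [-1.001e+02 -1.000e-01  1.000e-01] ang 100.1
-1 x
offset [ -16.  -520.   567.4] dist 769.8 rot [1.699e+02 1.000e-01 0.000e+00] ang 169.9
-1 y
offset [ -16.  -520.   567.4] dist 769.8 rot [79.9  0.1  0.1] ang 79.9
```

```bash
for i in 1; do python3 -m handwheel '{"gripper":[0,0,0,0,0],"offset":[[-4,-28,30],[-8,-56,60],[-12,-84,90],[-16,-112,120],[-16,-140,150]],"rot":[[5,0,0],[10,0,0],[15,0,0],[20,0,0],[25,0,0]]}' 30; done; python3 -m handwheel '{"gripper":[0.2,0.2,0.2,0.2,0.2],"offset":[[0,-60,400],[0,-60,400],[0,-60,400],[0,-60,400],[0,-60,400]],"rot":[[55,0,0],[55,0,0],[55,0,0],[55,0,0],[55,0,0]]}'; python3 -c "
from plan import *
info();move(s2w([-71,5,230]),tool(0,'y',-1))"
```

```text
time_s: 0.57
ee_pos: [242.8, 390.0, 230.4]
ee_rot: [85.0, 89.9, 47.1]
force: [1.5, 0.1, 0.0]
gripper_width: 91.4
time_s: 0.98
ee_pos: [386.9, 239.1, 230.0]
ee_rot: [141.6, 90.0, 67.7]
force: [0.1, 0.9, -0.1]
gripper_width: 72.5
t 0.98 pos [386.9 239.1 230. ] stand [231.2 197.5 230. ] tool x/y in stand [ 0. -0. -1.] [ 0.321 -0.947  0.   ] F [ 0.1  0.9 -0.1] w 72.5 q [ 30.3   6.8 102.6   0.   70.6  14.1]
offset [-1.00e-01  8.52e+01  3.48e+02] dist 358.2 rot [18.7 -0.  -0. ] ang 18.7
```

```bash
python3 -m handwheel '{"gripper":[0.2,0.2,0.2,0.2,0.2],"offset":[[0,10,41],[0,20,81],[0,30,121],[0,40,161],[0,50,201]],"rot":[[5,0,0],[10,0,0],[15,0,0],[18.7,0,0],[18.7,0,0]]}';python3 -m handwheel '{"gripper":[0.2,0.2,0.2,0.2,0.2],"offset":[[0,10,41],[0,20,81],[0,30,121],[0,35,147],[0,35,147]],"rot":[[0,0,0],[0,0,0],[0,0,0],[0,0,0],[0,0,0]]}'; python3 -c "
from plan import *
info()
st=state(); f=grab_frame('wrist'); cv2.imwrite('pics/w1.png',f[:,:,::-1]);np.save('w1.npy',np.r_[st['ee_pos'],st['ee_rot']])"
```

```text
time_s: 1.4
ee_pos: [491.6, 60.3, 229.8]
ee_rot: [-150.0, 90.0, 117.6]
force: [1.3, 0.1, -0.4]
gripper_width: 72.8
time_s: 1.82
ee_pos: [521.0, -90.6, 229.4]
ee_rot: [-2.5, 89.9, -95.1]
force: [0.9, -0.3, -0.4]
gripper_width: 73.2
t 1.82 pos [521.  -90.6 229.4] stand [-92.1  48.6 229.4] tool x/y in stand [-0.002  0.    -1.   ] [ 0.002 -1.    -0.   ] F [ 0.9 -0.3 -0.4] w 73.2 q [-11.   13.6  94.1  -0.1  72.3  -8.5]
```

View pics/w1.png

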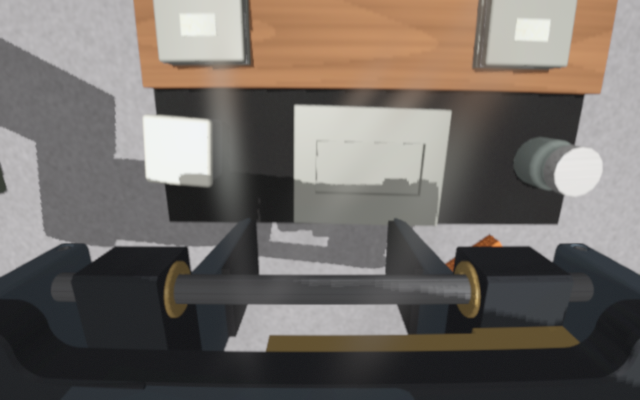

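```bash
python3 -c "
from h import *
a=cv2.imread('pics/w1.png')[:,:,::-1]; crop(a,275,80,190,150,4,'pics/w1a.png');crop(a,135,0,200,150,4,'pics/w1b.png');crop(a,440,0,190,150,4,'pics/w1c.png')"
```

```text
(no output)
```

View pics/w1a.png

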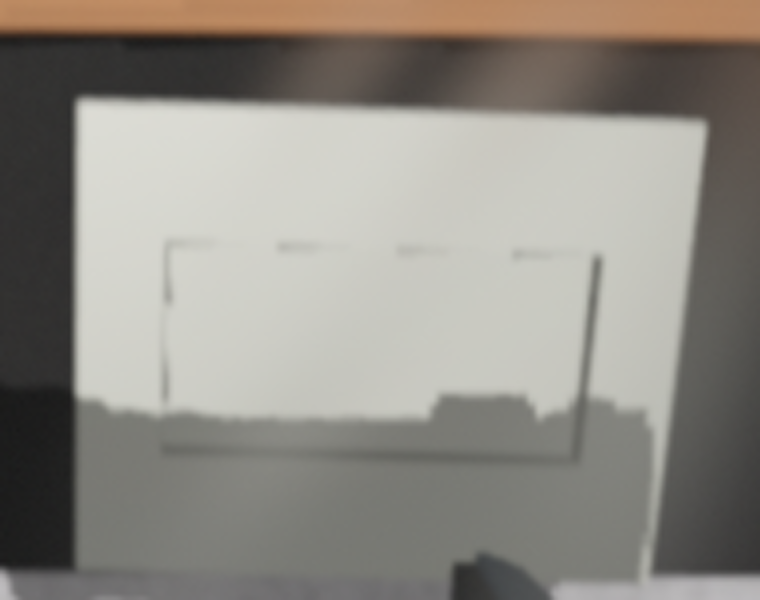

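View pics/w1b.png

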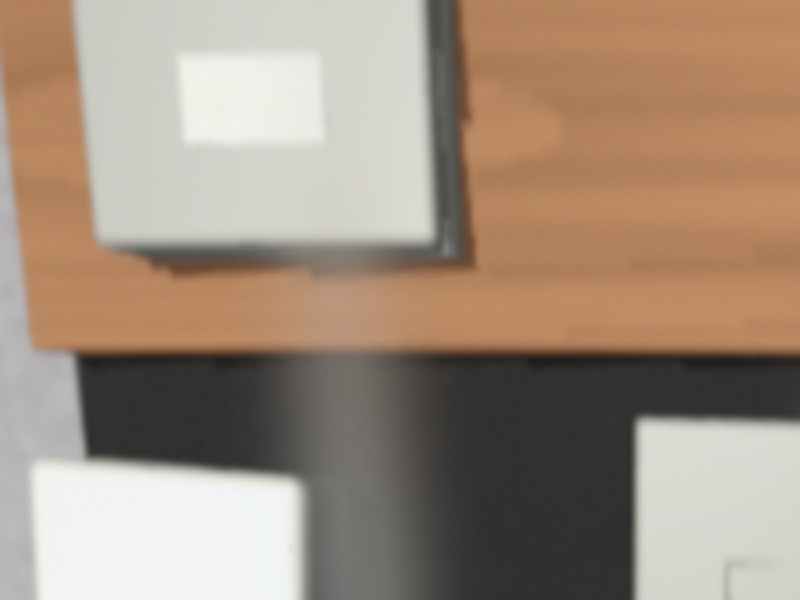

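View pics/w1c.png

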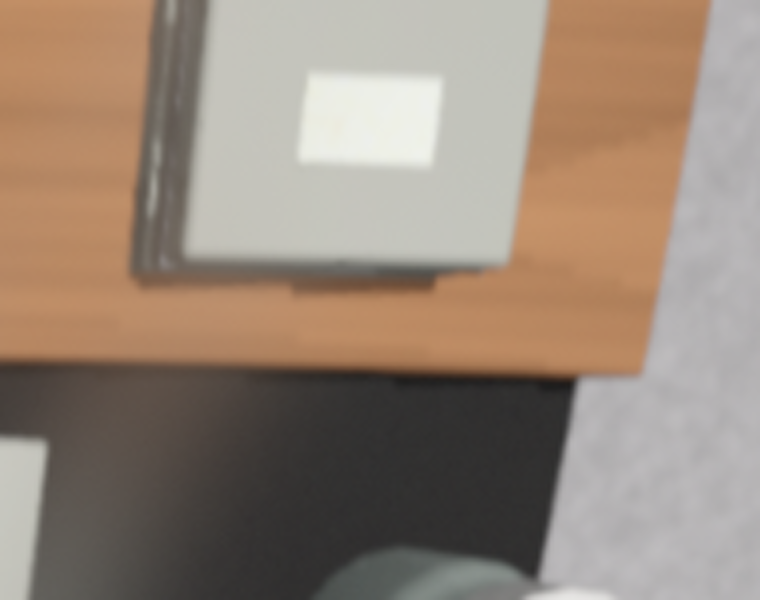

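```bash
python3 - <<'E'
from plan import *
w=np.load('w1.npy'); st={'ee_pos':w[:3],'ee_rot':w[3:]}
def B(L,o,z): return back('wrist',(np.array(L)+.5)/4-.5+np.array(o),z,st)
ue=np.r_[B([[30,350]],[135,0],95),B([[642,375]],[440,0],95)]
print('upper edge',ue.round(1),np.linalg.norm(ue[0]-ue[1]),np.degrees(np.arctan2(*(ue[0]-ue[1])[[1,0]]))-90)
lo=back('wrist',[[168,220],[559,223.5]],75,st);print(lo.round(1),np.linalg.norm(lo[0]-lo[1]),np.degrees(np.arctan2(*(lo[0]-lo[1])[[1,0]]))-90)
c=B([[75,98],[708,121],[643,585],[75,570]],[275,80],101);r=B([[165,242],[598,255],[577,460],[162,450]],[275,80],101)
for q in(c,r):
    d=q[0]-q[1]; d2=q[0]-q[3]
    print(q.mean(0).round(1),[np.linalg.norm(q[i]-q[(i+1)%4]).round(1) for i in range(4)],np.degrees(np.arctan2(d[1],d[0]))-90,np.degrees(np.arctan2(d2[1],d2[0])))
l=B([[100,245],[432,243]],[135,0],121); rr=B([[183,258],[512,265]],[440,0],121)
for q in (l,rr): print(q.round(1),np.linalg.norm(q[0]-q[1]))
print('stand:',[w2s(x).round(1) for x in np.r_[ue,lo,c,l,rr]])
E
```

```text
upper edge [[363.9  10.2  95. ]
 [783.1 -11.7  95. ]] 419.73694917847575 87.01097135032407
[[ 355.6 -124.    75. ]
 [ 778.  -147.2   75. ]] 422.96452599025804 86.86016642096612
[566.3 -72.4 101. ] [np.float64(141.3), np.float64(110.7), np.float64(139.6), np.float64(111.0)] 85.68289134450072 86.12669177530837
[566.2 -72.3 101. ] [np.float64(99.1), np.float64(48.7), np.float64(99.1), np.float64(49.0)] 85.8961976167545 86.3561333733564
[[395.7  27.6 121. ]
 [463.2  24.  121. ]] 67.6134539365036
[[659.   13.5 121. ]
 [728.8  10.7 121. ]] 69.89005278634804
stand: [array([  1.4, 210.1,  95. ]), array([  -1.4, -209.6,   95. ]), array([-133. ,  212.2,   75. ]), array([-137. , -210.7,   75. ]), array([-14.4,  73.1, 101. ]), array([-18.6, -68.1, 101. ]), array([-129.2,  -64. ,  101. ]), array([-125.3,   75.6,  101. ]), array([ 20.2, 179.1, 121. ]), array([ 19.8, 111.5, 121. ]), array([ 18.1, -84.5, 121. ]), array([  18.5, -154.4,  121. ])]
```

```bash
sed -i 's/^YAW=.*/YAW=87.0/; s/^O=.*/O=np.array([573.5,-0.8])/' plan.py; python3 -c "
from plan import *
info(); print(w2s([566.3,-72.4,101]))
RZ=R.from_euler('z',-1,degrees=True).as_matrix()
move([566.3,-72.4,125],RZ@tool(0,'y',-1))"
```

```text
t 1.87 pos [520.4 -88.1 229.4] stand [-90.   48.5 229.4] tool x/y in stand [ 0.     0.001 -1.   ] [ 0.009 -1.    -0.001] F [-0.5  0.5 -0. ] w 72.7 q [-10.9  13.5  94.2   0.   72.4  -8.4]
[-71.87869357   3.44287818 101.        ]
offset [104.3  45.3 -17.6] dist 115.1 rot [ 1.5 -0.   0.1] ang 1.5
```

```bash
python3 -m handwheel '{"gripper":[0.28,0.28,0.28,0.28,0.28],"offset":[[35,15,-6],[70,30,-12],[104,45.3,-17.6],[104,45.3,-17.6],[104,45.3,-17.6]],"rot":[[0.5,0,0],[1,0,0],[1.5,0,0],[1.5,0,0],[1.5,0,0]]}'; python3 -c "
from plan import *
info()
RZ=R.from_euler('z',-1,degrees=True).as_matrix()
st=state(); f=grab_frame('wrist'); cv2.imwrite('pics/w2.png',f[:,:,::-1])
move([566.3,-72.4,97],RZ@tool(0,'y',-1))"
```

```text
time_s: 2.28
ee_pos: [565.0, -68.5, 124.2]
ee_rot: [-98.0, 89.7, 168.4]
force: [-0.3, -0.3, 0.5]
gripper_width: 65.6
t 2.28 pos [565.  -68.5 124.2] stand [-68.    4.9 124.2] tool x/y in stand [ 0.001  0.005 -1.   ] [-0.01  -1.    -0.005] F [-0.3 -0.3  0.5] w 65.6 q [-8.1 22.  97.8  0.  60.5 -4.5]
offset [29.3  0.5  3.3] dist 29.5 rot [ 0.4 -0.   0.1] ang 0.4
```

View pics/w2.png

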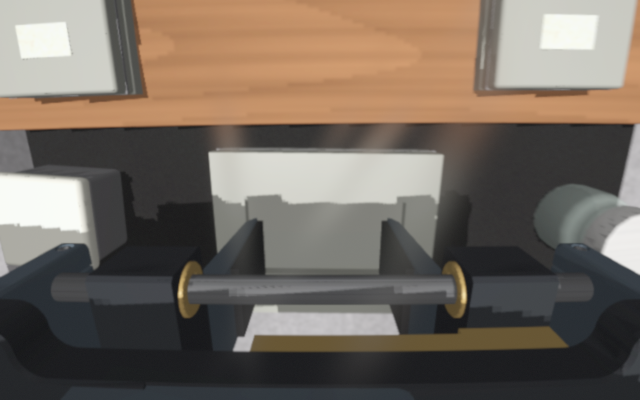

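```bash
python3 -m handwheel '{"gripper":[0.28,0.28,0.28],"offset":[[10,0.5,3.3],[18,0.5,3.3],[18,0.5,3.3]],"rot":[[0.4,0,0],[0.4,0,0],[0.4,0,0]]}'; python3 -c "
from plan import *
info()
RZ=R.from_euler('z',-1,degrees=True).as_matrix()
move([566.3,-72.4,97],RZ@tool(0,'y',-1))"
```

```text
time_s: 2.58
ee_pos: [565.6, -73.5, 107.6]
ee_rot: [-100.1, 89.9, 165.8]
force: [-0.5, 0.6, 0.1]
gripper_width: 65.6
t 2.58 pos [565.6 -73.5 107.6] stand [-73.    4.1 107.6] tool x/y in stand [ 0.     0.001 -1.   ] [-0.02  -1.    -0.001] F [-0.5  0.6  0.1] w 65.6 q [-8.6 22.9 99.1  0.  58.1 -4.4]
offset [10.6  0.6 -1.2] dist 10.7 rot [-0.1 -0.   0.1] ang 0.2
```

Down into the recess, checking force.

```bash
python3 -m handwheel '{"gripper":[0.28,0.28,0.28,0.28],"offset":[[4,0.6,0],[8,0.6,0],[10.5,0.6,0],[10.5,0.6,0]],"rot":[[0,0,0],[0,0,0],[0,0,0],[0,0,0]]}'; python3 -c "
from plan import *
info()
move(s2w([-72-9-44,13.4,97]),tool(0,'y',-1))"
```

```text
time_s: 2.92
ee_pos: [566.8, -73.4, 97.0]
ee_rot: [-101.2, 89.9, 164.6]
force: [-0.2, -0.6, 0.4]
gripper_width: 65.6
t 2.92 pos [566.8 -73.4  97. ] stand [-72.9   2.9  97. ] tool x/y in stand [ 0.     0.001 -1.   ] [-0.02  -1.    -0.001] F [-0.2 -0.6  0.4] w 65.6 q [-8.5 23.6 99.7  0.  56.8 -4.4]
offset [-0.  -9.5 52.3] dist 53.2 rot [-1.1 -0.   0.1] ang 1.1
```

```bash
python3 -m handwheel '{"gripper":[0.28,0.28,0.28,0.28,0.28],"offset":[[0,-2,5],[0,-3,10],[0,-5,15],[0,-7,20],[0,-9,25]],"rot":[[0,0,0],[0,0,0],[0,0,0],[0,0,0],[-0.5,0,0]]}';python3 -m handwheel '{"gripper":[0.28,0.28,0.28,0.28,0.28],"offset":[[0,-1.5,6],[0,-3,12],[0,-3.5,18],[0,-3.5,24],[0,-3.5,24]],"rot":[[0,0,0],[-0.6,0,0],[-0.6,0,0],[-0.6,0,0],[-0.6,0,0]]}'; python3 -c "
from plan import *
info()
st=state(); f=grab_frame('wrist'); cv2.imwrite('pics/w3.png',f[:,:,::-1])
f=grab_frame('scene'); cv2.imwrite('pics/s3.png',f[:,:,::-1]);f=grab_frame('side'); cv2.imwrite('pics/d3.png',f[:,:,::-1])"
```

```text
time_s: 3.33
ee_pos: [556.3, -98.2, 97.5]
ee_rot: [126.6, 90.0, 33.0]
force: [1.4, 0.9, -0.3]
gripper_width: 65.8
time_s: 3.75
ee_pos: [551.2, -122.8, 97.4]
ee_rot: [-19.7, 90.0, -112.7]
force: [-0.1, 0.6, 0.6]
gripper_width: 65.7
t 3.75 pos [ 551.2 -122.8   97.4] stand [-123.    15.9   97.4] tool x/y in stand [-0.001  0.    -1.   ] [-0.001 -1.    -0.   ] F [-0.1  0.6  0.6] w 65.7 q [-1.370e+01  2.300e+01  1.006e+02 -1.000e-01  5.640e+01 -1.060e+01]
```

View pics/d3.png

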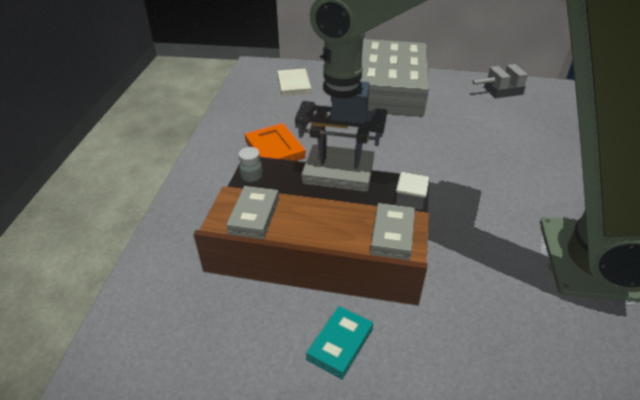

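View pics/w3.png

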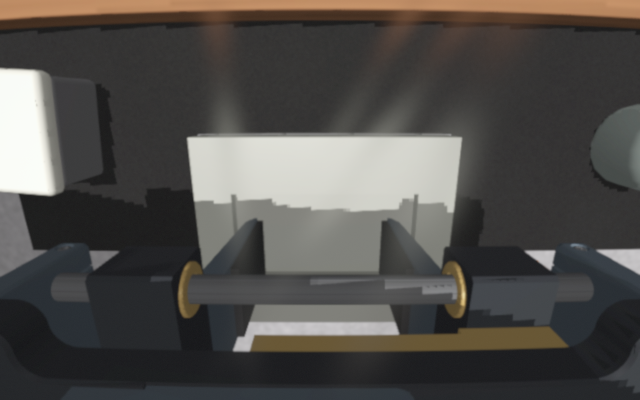

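View pics/s3.png

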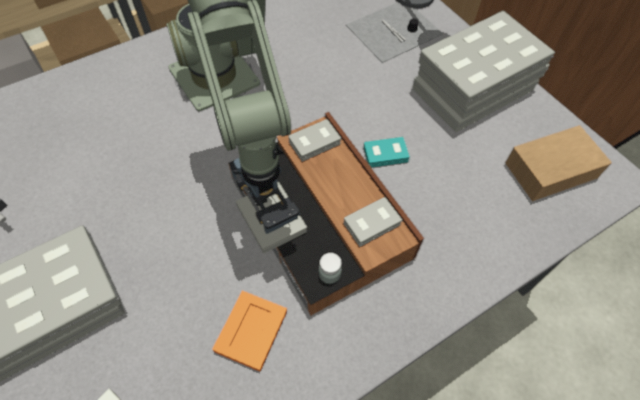

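```bash
python3 -c "
from plan import *
st=state()
for p in back('wrist',[[189,136.5],[461.5,136.5]],101,st): print(w2s(p).round(1))
P=cv2.imread('pics/w3.png')[:,:,::-1];crop(P,180,120,290,210,2.7,'pics/w3a.png')
P=cv2.imread('pics/s3.png')[:,:,::-1];crop(P,225,170,110,90,7,'pics/s3a.png')
"
```

```text
[-59.7  82.7 101. ]
[-59.7 -56.5 101. ]
```

View pics/w3a.png

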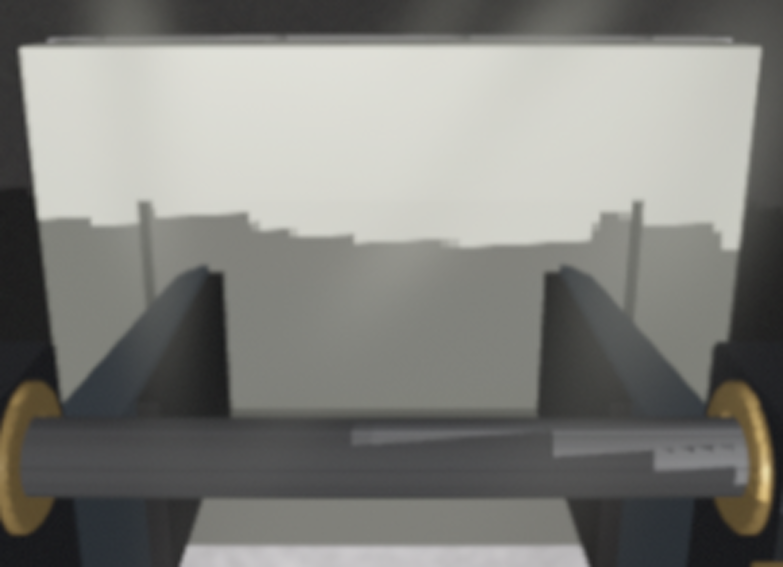

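View pics/s3a.png

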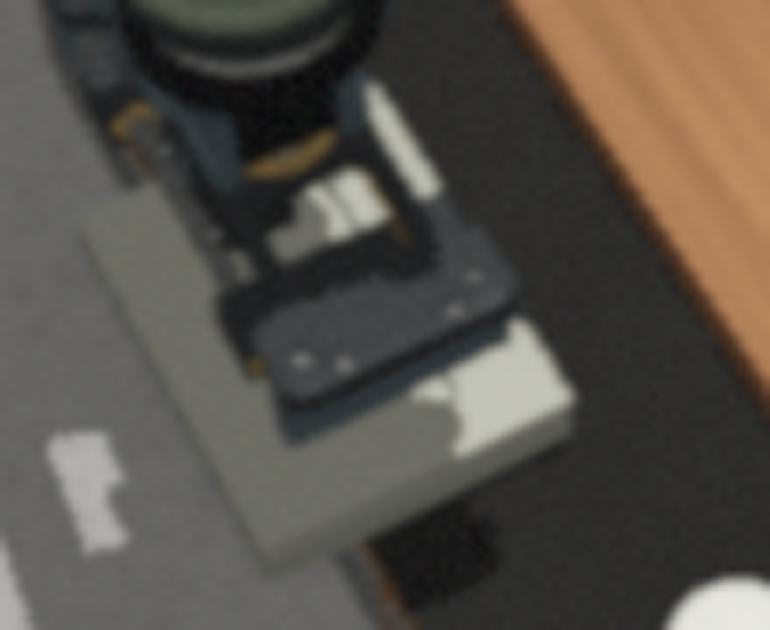

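```bash
python3 -m handwheel '{"gripper":[0.28,0.28,0.28,0.28,0.28],"offset":[[0,0,1.7],[0,0.8,1.7],[0,1,-3],[-12,2,-3],[-50,2,-3]],"rot":[[0,0,0],[0,0,0],[0,0,0],[0,0,0],[0,0,0]]}'; python3 -c "
from plan import *
info()
move(s2w([-215,13.1,215]),tool(60,'x',-1))"
```

```text
time_s: 4.32
ee_pos: [550.1, -117.2, 142.8]
ee_rot: [-100.4, 89.3, 166.6]
force: [0.6, -0.4, 0.3]
gripper_width: 66.0
t 4.32 pos [ 550.1 -117.2  142.8] stand [-117.5   17.3  142.8] tool x/y in stand [ 0.002  0.012 -1.   ] [ 0.    -1.    -0.012] F [ 0.6 -0.4  0.3] w 66.0 q [-13.2  20.6  97.    0.   63.1 -10.2]
offset [-72.4   3.3  97.4] dist 121.4 rot [ 80.6  47.1 -46.1] ang 104.1
```

```bash
python3 -m handwheel '{"gripper":[0.2,0.2,0.2,0.2,0.2],"offset":[[-36,1,40],[-72,3,97],[-72,3,97],[-72,3,97],[-72,3,97]],"rot":[[5.4,3.2,-3.1],[10.8,6.3,-6.2],[16.3,9.5,-9.3],[21.7,12.7,-12.4],[27,15.8,-15.4]]}'; python3 -c "
from plan import *
info()
move(s2w([-215,13.1,215]),tool(60,'x',-1))"
```

```text
time_s: 4.73
ee_pos: [552.7, -217.5, 221.1]
ee_rot: [-122.3, 68.2, 117.0]
force: [0.2, -0.6, -0.7]
gripper_width: 73.1
t 4.73 pos [ 552.7 -217.5  221.1] stand [-217.5    9.5  221.1] tool x/y in stand [ 0.322  0.186 -0.928] [-0.412 -0.855 -0.314] F [ 0.2 -0.6 -0.7] w 73.1 q [-29.3  29.6  73.9  11.9  94.8   0.5]
offset [ 7.1 -2.2  0.8] dist 7.5 rot [ 53.9  30.6 -31.2] ang 69.4
```

```bash
python3 -m handwheel '{"gripper":[0.2,0.2,0.2,0.2,0.2],"offset":[[7,-2,1],[7,-2,1],[7,-2,1],[7,-2,1],[7,-2,1]],"rot":[[5.4,3.1,-3.1],[10.8,6.1,-6.2],[16.2,9.2,-9.4],[21.6,12.2,-12.5],[27,15.3,-15.6]]}'; python3 -c "
from plan import *
info()
move(s2w([-215,13.1,215]),tool(60,'x',-1))"
```

```text
time_s: 5.15
ee_pos: [548.7, -213.1, 213.1]
ee_rot: [-106.6, 47.5, 103.6]
force: [-0.1, 0.0, -0.1]
gripper_width: 73.0
t 5.15 pos [ 548.7 -213.1  213.1] stand [-213.3   13.6  213.1] tool x/y in stand [ 0.647  0.193 -0.737] [-0.596 -0.475 -0.647] F [-0.1  0.  -0.1] w 73.0 q [-36.7  36.7  71.5  26.6 105.2  22.5]
offset [-2.6 -0.  -0. ] dist 2.6 rot [ 26.8  15.5 -15.5] ang 34.6
```

```bash
python3 -m handwheel '{"gripper":[0.2,0.2,0.2,0.2,0.2],"offset":[[0,0,0],[0,0,0],[0,0,0],[0,0,0],[0,0,0]],"rot":[[5.4,3.1,-3.1],[10.8,6.2,-6.2],[16.2,9.3,-9.3],[21.6,12.4,-12.4],[26.8,15.5,-15.5]]}'; python3 -c "
from plan import *
info()
move(s2w([-184,13.1,120]),tool(60,'x',-1))"
```

```text
time_s: 5.57
ee_pos: [548.5, -213.3, 212.8]
ee_rot: [-90.0, 29.9, 87.0]
force: [-0.8, 1.2, 0.4]
gripper_width: 73.0
t 5.57 pos [ 548.5 -213.3  212.8] stand [-213.5   13.8  212.8] tool x/y in stand [ 0.866 -0.001 -0.499] [-0.499  0.001 -0.866] F [-0.8  1.2  0.4] w 73.0 q [-44.3  39.5  78.3  42.6 105.8  43.8]
offset [71.9 65.7 -0.7] dist 97.4 rot [-0.1 -0.   0.1] ang 0.1
```

```bash
python3 -m handwheel '{"gripper":[0.2,0.2,0.2,0.2,0.2],"offset":[[24,22,0],[48,44,0],[66,60,-0.5],[72,66,-0.7],[72,66,-0.7]],"rot":[[0,0,0],[0,0,0],[0,0,0],[0,0,0],[0,0,0]]}'; python3 -c "
from plan import *
info()
st=state(); f=grab_frame('wrist'); cv2.imwrite('pics/w4.png',f[:,:,::-1])
f=grab_frame('side'); cv2.imwrite('pics/d4.png',f[:,:,::-1]);crop(f,200,80,250,180,3,'pics/d4.png')
f=grab_frame('scene'); cv2.imwrite('pics/d4.png',f[:,:,::-1]);crop(f,160,105,200,170,4,'pics/s4.png')
move(s2w([-132.2,13.1,90]),tool(60,'x',-1))
"
```

```text
time_s: 5.98
ee_pos: [550.0, -182.9, 118.5]
ee_rot: [-89.9, 29.9, 87.3]
force: [0.0, 0.3, 0.3]
gripper_width: 72.9
t 5.98 pos [ 550.  -182.9  118.5] stand [-183.    14.   118.5] tool x/y in stand [ 0.867  0.004 -0.499] [-0.499 -0.001 -0.867] F [0.  0.3 0.3] w 72.9 q [-42.4  43.6  85.6  42.2  96.5  37. ]
offset [61.3  0.8  0.5] dist 61.3 rot [ 0.3  0.  -0.1] ang 0.4
```

View pics/w4.png

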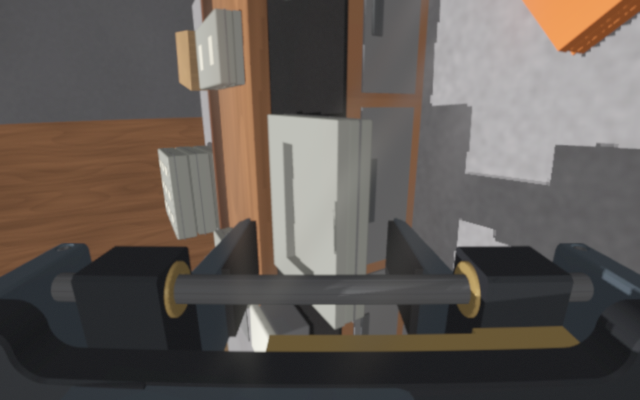

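View pics/s4.png

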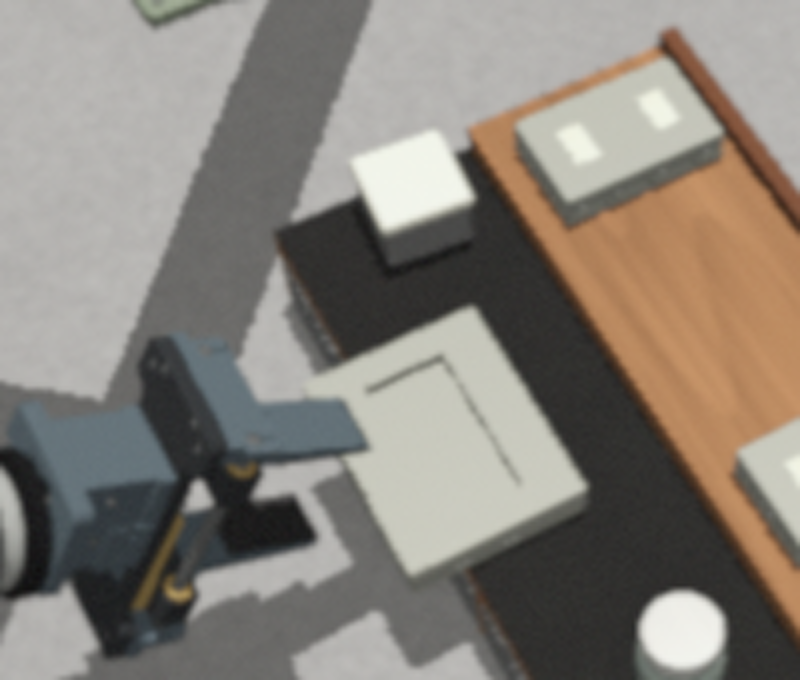

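```bash
python3 -m handwheel '{"gripper":[0.2,0.2,0.2,0.2,0.2],"offset":[[15,0.8,0],[30,0.8,0],[45,0.8,0],[60,0.8,0],[60,0.8,0]],"rot":[[0,0,0],[0,0,0],[0,0,0],[0,0,0],[0,0,0]]}'; python3 -c "
from plan import *
info()
st=state(); f=grab_frame('wrist'); cv2.imwrite('pics/w5.png',f[:,:,::-1])
f=grab_frame('scene'); crop(f,160,105,200,170,4,'pics/s5.png')
"
```

```text
time_s: 6.55
ee_pos: [552.9, -131.2, 90.0]
ee_rot: [-90.2, 30.1, 87.2]
force: [-1.3, -0.0, 0.7]
gripper_width: 72.8
t 6.55 pos [ 552.9 -131.2   90. ] stand [-131.3   13.7   90. ] tool x/y in stand [ 0.865  0.003 -0.501] [-0.501 -0.005 -0.866] F [-1.3 -0.   0.7] w 72.8 q [-39.   43.4  91.6  44.3  90.5  34.7]
```

View pics/w5.png

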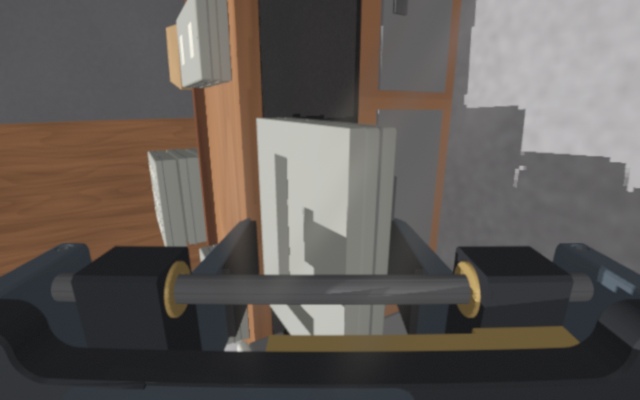

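View pics/s5.png

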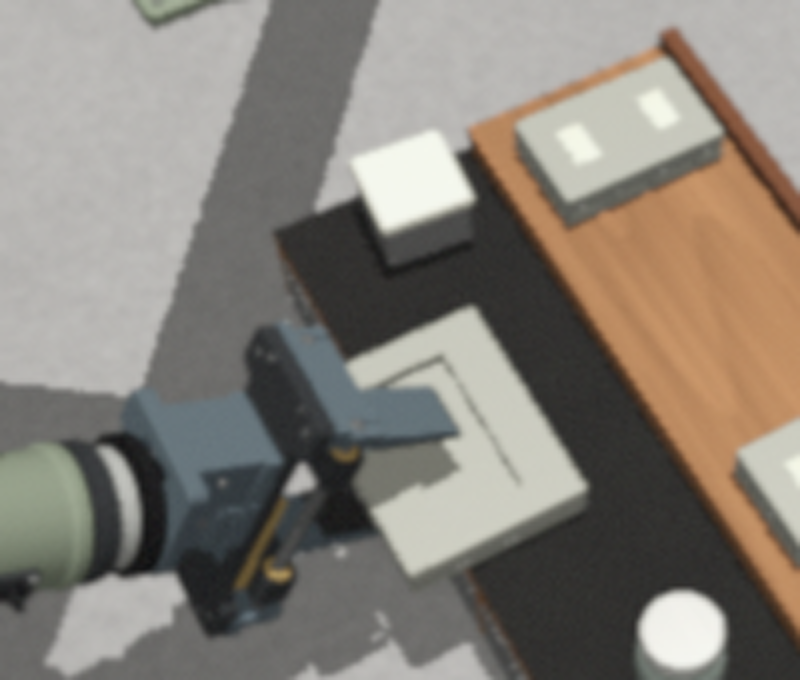

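```bash
python3 -m handwheel '{"gripper":[0.2,0.2,0.2,0.2,0.2],"offset":[[-2,-5,0],[-5,-13,0],[-8.5,-21,0],[-11.5,-30,0],[-13.5,-39.5,0]],"rot":[[0,0,0],[0,0,0],[0,0,0],[0,0,0],[0,0,0]]}'; python3 -c "
from plan import *
info()
st=state(); f=grab_frame('wrist'); cv2.imwrite('pics/w6.png',f[:,:,::-1])
f=grab_frame('scene'); crop(f,160,105,200,150,4,'pics/s6.png')
f=grab_frame('side'); crop(f,220,80,200,150,4,'pics/d6.png')
"
```

```text
time_s: 7.07
ee_pos: [553.6, -125.1, 131.7]
ee_rot: [-90.3, 30.1, 87.0]
force: [0.4, -1.6, -0.3]
gripper_width: 73.0
t 7.07 pos [ 553.6 -125.1  131.7] stand [-125.1   13.3  131.7] tool x/y in stand [ 0.865  0.    -0.502] [-0.502 -0.005 -0.865] F [ 0.4 -1.6 -0.3] w 73.0 q [-38.6  40.1  90.8  44.8  92.9  37.7]
```

View pics/w6.png

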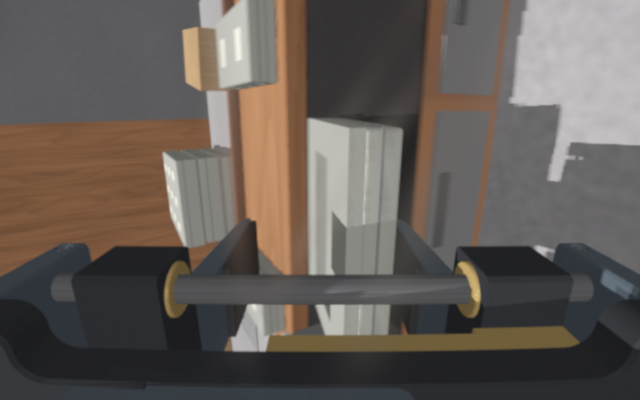

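View pics/d6.png

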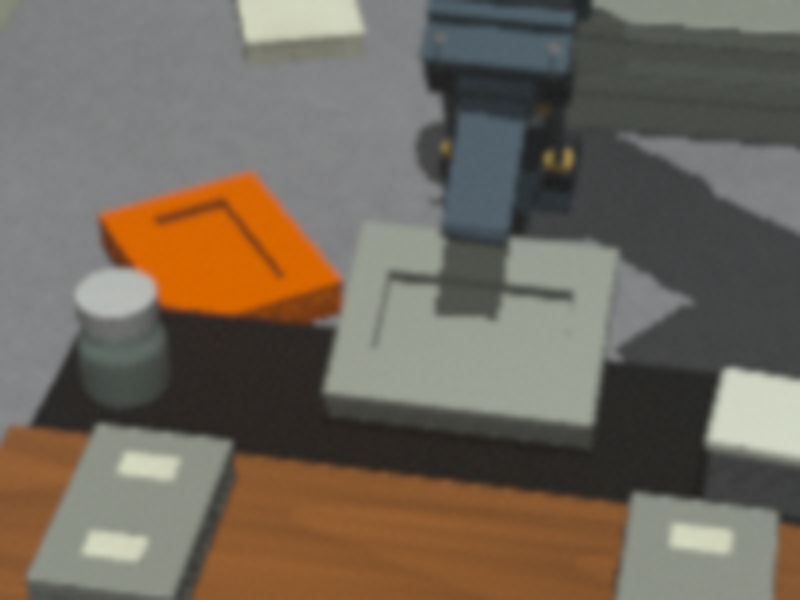

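View pics/s6.png

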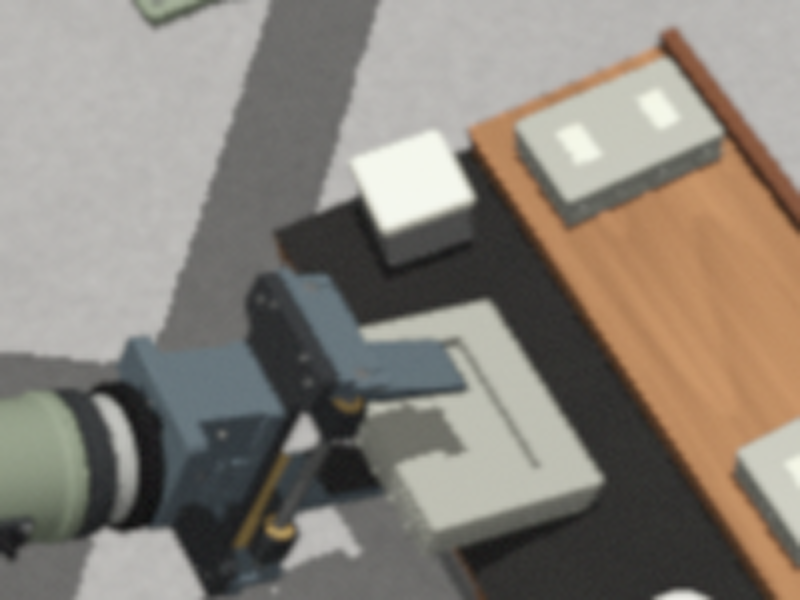

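```bash
python3 -m handwheel '{"gripper":[0.3,0.4,0.5,0.55,0.58],"offset":[[-0.5,-1,0],[-1,-2,0],[-1.5,-3,0],[-1.5,-3,0],[-1.5,-3,0]],"rot":[[0,0,0],[0,0,0],[0,0,0],[0,0,0],[0,0,0]]}' 25; python3 -c "
from plan import *
info()
st=state(); f=grab_frame('wrist'); cv2.imwrite('pics/w7.png',f[:,:,::-1])
f=grab_frame('scene'); crop(f,160,105,200,150,4,'pics/s7.png')
"
```

```text
time_s: 7.63
ee_pos: [553.3, -124.2, 133.5]
ee_rot: [-90.1, 30.0, 87.1]
force: [-0.3, -1.2, -0.6]
gripper_width: 42.4
t 7.63 pos [ 553.3 -124.2  133.5] stand [-124.3   13.7  133.5] tool x/y in stand [ 0.866  0.002 -0.501] [-0.501 -0.003 -0.866] F [-0.3 -1.2 -0.6] w 42.4 q [-38.5  40.   90.8  44.8  93.1  37.8]
```

View pics/w7.png

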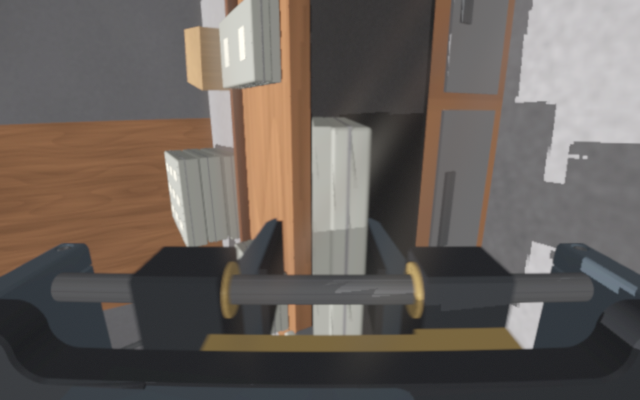

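View pics/s7.png

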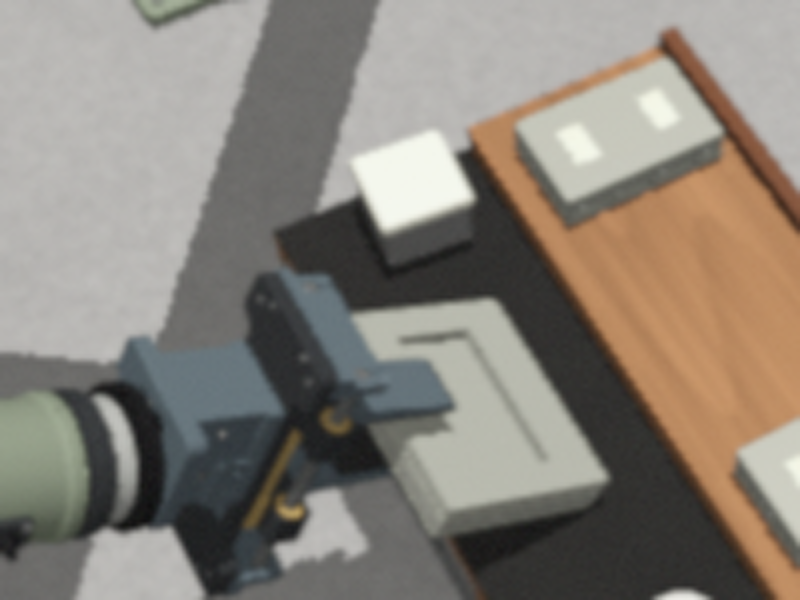

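```bash
python3 -m handwheel '{"gripper":[0.65,0.7,0.8,0.8,0.8],"offset":[[0,2,0],[0,5,0],[0,5,0],[0,5,0],[0,5,0]],"rot":[[0,0,0],[0,0,0],[0,0,0],[0,0,0],[0,0,0]]}' 30; python3 -c "
from plan import *
info()
st=state(); f=grab_frame('wrist'); cv2.imwrite('pics/w8.png',f[:,:,::-1])
f=grab_frame('scene'); cv2.imwrite('pics/s8f.png',f[:,:,::-1]); crop(f,160,105,200,150,4,'pics/s8.png')
f=grab_frame('side'); crop(f,220,80,200,150,4,'pics/d8.png')
"
```

```text
time_s: 8.15
ee_pos: [553.1, -126.8, 128.9]
ee_rot: [-90.1, 30.1, 87.1]
force: [-0.1, -0.3, -2.3]
gripper_width: 25.7
t 8.15 pos [ 553.1 -126.8  128.9] stand [-126.9   13.7  128.9] tool x/y in stand [ 0.865  0.002 -0.501] [-0.501 -0.003 -0.865] F [-0.1 -0.3 -2.3] w 25.7 q [-38.7  40.4  90.8  44.6  92.9  37.5]
```

View pics/w8.png

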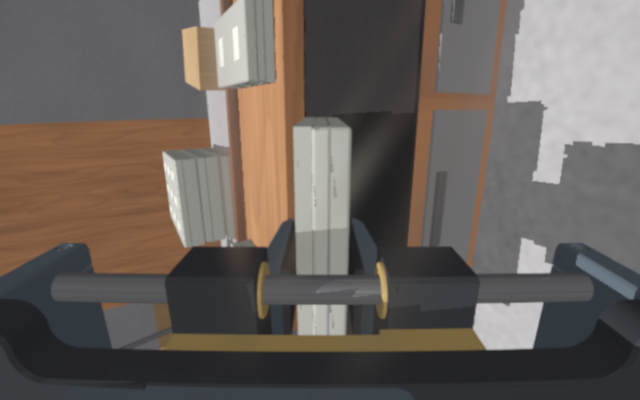

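View pics/s8.png

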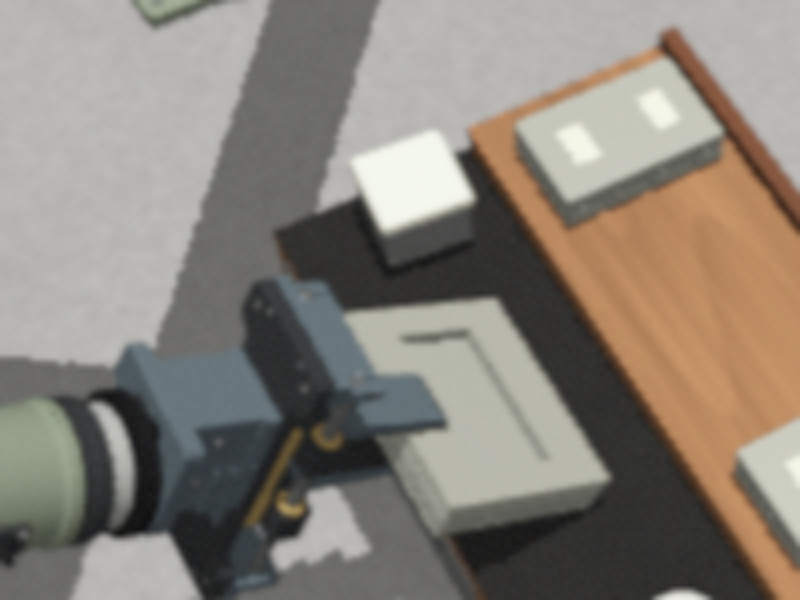

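View pics/d8.png

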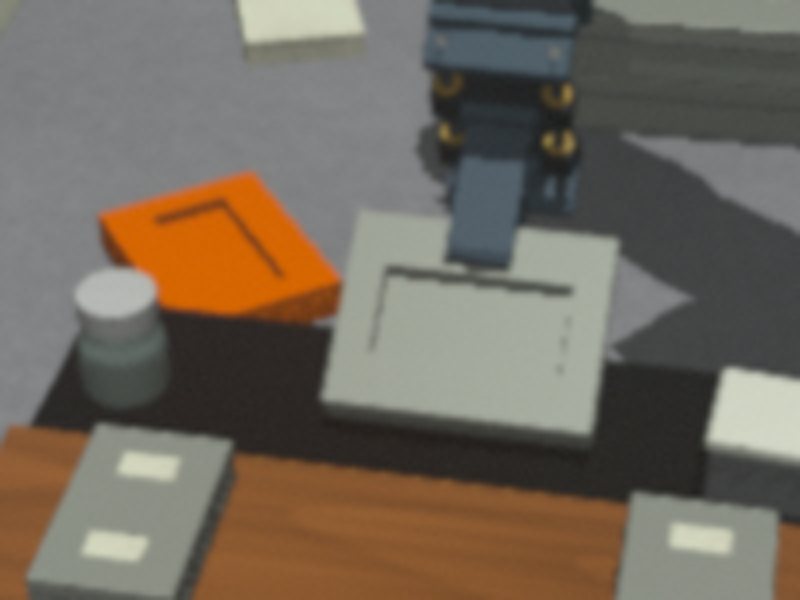

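```bash
cat >> plan.py <<'E'
def rows(targets,flip=-1,y=13.5,n=3):
    st=state(); R0=rot(st['ee_rot'])
    for (x,z,th) in targets:
        Rm=tool(th,'x',flip); print(th,(R0.T@(s2w([x,y,z])-st['ee_pos'])).round(1).tolist(),R.from_matrix(R0.T@Rm).as_rotvec(degrees=True).round(1).tolist())
def tn(th):
    a=np.radians(th); return np.array([np.sin(a),-np.cos(a)]),np.array([np.cos(a),np.sin(a)])
def P1(th,s0=60,B0=(-59.6,77),B1=(-29,77)):
    t,n=tn(th); f=1-th/s0; B=np.array(B0)*(1-f)+np.array(B1)*f; return tuple(B-85*t+13*n)+(th,)
def P2(th,Q=(-1,96.5)):
    t,n=tn(th); return tuple(np.array(Q)-65*t-13*n)+(th,)
E
python3 -c "
from plan import *
rows([P1(t) for t in (56,50,44,38,32,26,20,14,7,0)])
print(P1(60),P1(0),P2(0),P2(-53))"
```

```text
56 [2.2, -8.4, -0.2] [0.2, 0.1, 3.9]
50 [7.2, -18.6, -0.3] [0.2, 0.1, 9.9]
44 [13.2, -28.5, -0.3] [0.2, 0.1, 15.9]
38 [20.0, -38.0, -0.4] [0.2, 0.1, 21.9]
32 [27.6, -47.1, -0.4] [0.2, 0.0, 27.9]
26 [36.0, -55.5, -0.5] [0.2, 0.0, 33.9]
20 [45.1, -63.4, -0.5] [0.2, 0.0, 39.9]
14 [54.8, -70.5, -0.5] [0.2, 0.0, 45.9]
7 [66.8, -77.8, -0.6] [0.2, -0.0, 52.9]
0 [79.4, -84.0, -0.6] [0.2, -0.0, 59.9]
(np.float64(-126.71215932167729), np.float64(130.7583302491977), 60) (np.float64(-16.0), np.float64(162.0), 0) (np.float64(-14.0), np.float64(161.5), 0) (np.float64(43.087712852097404), np.float64(146.00023813549794), -53)
```

```bash
python3 -m handwheel '{"gripper":[0.8,0.8,0.8,0.8,0.8],"offset":[[2,-8.4,0],[7,-18.6,0],[13,-28.5,0],[20,-38,0],[27.6,-47,0]],"rot":[[0,0,4],[0,0,10],[0,0,16],[0,0,22],[0,0,28]]}' 40; python3 -c "
from plan import *
info()
rows([P1(t) for t in (26,20,14,7,0)])"
```

```text
time_s: 8.72
ee_pos: [555.6, -79.6, 157.2]
ee_rot: [-90.4, 58.3, 86.7]
force: [-0.3, 1.0, -2.6]
gripper_width: 25.7
t 8.72 pos [555.6 -79.6 157.2] stand [-79.6  13.8 157.2] tool x/y in stand [ 0.525 -0.002 -0.851] [-0.851 -0.004 -0.525] F [-0.3  1.  -2.6] w 25.7 q [-26.2  25.5  94.7  30.   75.4  54.9]
26 [4.5, -11.0, -0.3] [0.2, -0.2, 5.7]
20 [8.8, -22.2, -0.4] [0.2, -0.2, 11.7]
14 [14.0, -33.1, -0.4] [0.2, -0.2, 17.7]
7 [21.1, -45.2, -0.4] [0.2, -0.2, 24.7]
0 [29.3, -56.7, -0.4] [0.2, -0.2, 31.7]
```

```bash
python3 -m handwheel '{"gripper":[0.8,0.8,0.8,0.8,0.8],"offset":[[4.5,-11,0],[9,-22,0],[14,-33,0],[21,-45,0],[29,-56.5,-0.4]],"rot":[[0,0,6],[0,0,12],[0,0,18],[0,0,25],[0,0,31.7]]}'; python3 -c "
from plan import *
info()
f=grab_frame('scene'); crop(f,160,55,200,150,4,'pics/s9.png')
f=grab_frame('side'); crop(f,220,40,200,180,4,'pics/d9.png')
info()
rows([P2(t) for t in (0,-6,-12,-18,-24,-30)])"
```

```text
time_s: 9.13
ee_pos: [558.8, -15.6, 163.1]
ee_rot: [175.3, 89.7, -7.6]
force: [-0.4, -0.2, -2.7]
gripper_width: 26.0
t 9.13 pos [558.8 -15.6 163.1] stand [-15.6  13.9 163.1] tool x/y in stand [-0.    -0.005 -1.   ] [-1.    -0.002  0.   ] F [-0.4 -0.2 -2.7] w 26.0 q [-2.8 18.9 96.5 -0.  64.3 90.1]
t 9.23 pos [558.9 -12.7 162.7] stand [-12.7  14.  162.7] tool x/y in stand [-0.    -0.004 -1.   ] [-1.    -0.013  0.   ] F [ 0.5 -2.4 -1.6] w 26.4 q [-2.5 18.9 96.5 -0.  64.4 89.8]
0 [1.2, 1.3, -0.4] [0.8, -0.2, -0.0]
-6 [0.2, -5.5, -0.5] [0.8, -0.3, 6.0]
-12 [-0.1, -12.5, -0.6] [0.7, -0.3, 12.0]
-18 [0.3, -19.4, -0.7] [0.7, -0.3, 18.0]
-24 [1.5, -26.2, -0.8] [0.7, -0.4, 24.0]
-30 [3.4, -32.9, -0.9] [0.7, -0.4, 30.0]
```

View pics/s9.png

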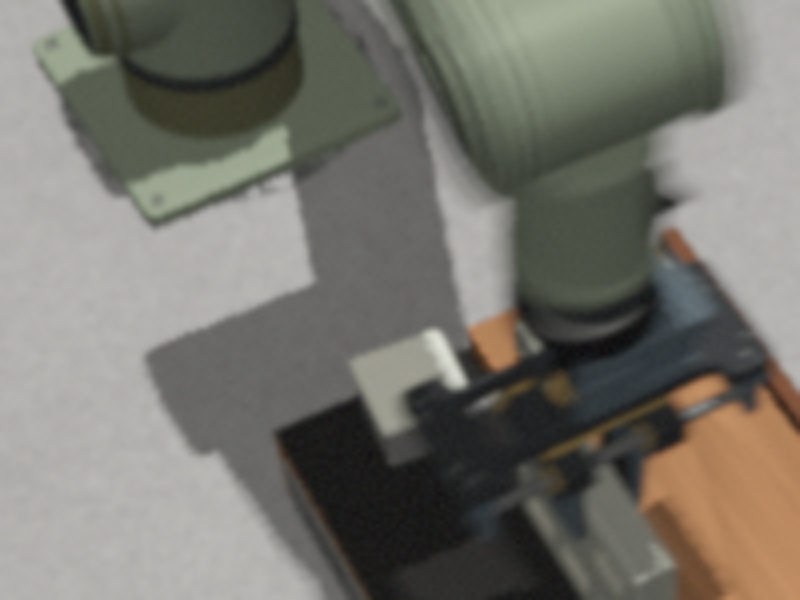

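View pics/d9.png

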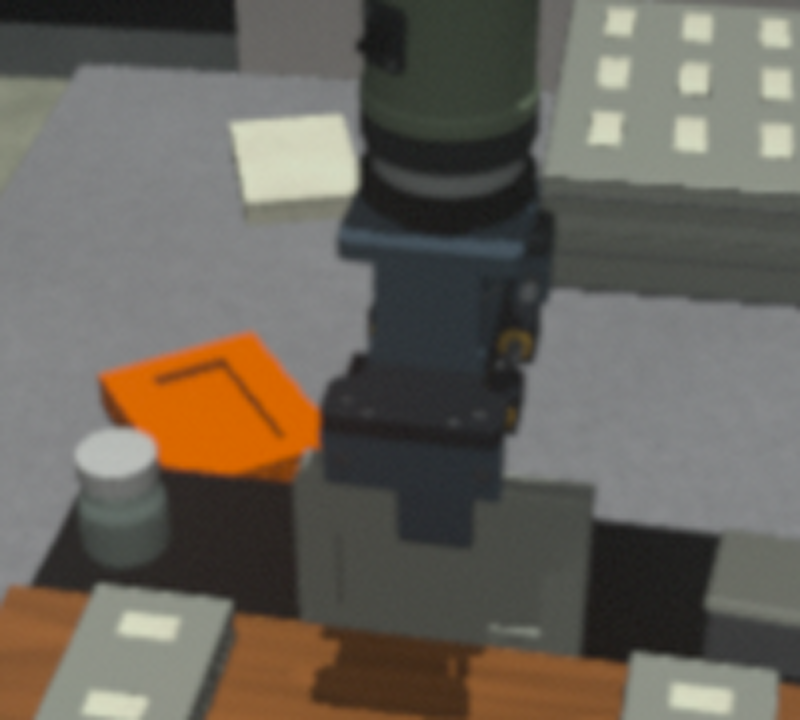

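```bash
python3 -m handwheel '{"gripper":[0.8,0.8,0.8,0.8,0.8],"offset":[[0,-4,0],[-0.5,-11,0],[0,-18,0],[1,-25,-0.5],[3,-32,-0.8]],"rot":[[0.4,0,6],[0.7,-0.3,12],[0.7,-0.3,18],[0.7,-0.3,24],[0.7,-0.4,30]]}'; python3 -c "
from plan import *
info()
rows([P2(t) for t in (-36,-42,-48,-53)])"
```

```text
time_s: 9.65
ee_pos: [560.5, 15.4, 158.7]
ee_rot: [89.6, 60.2, -94.1]
force: [-0.1, -0.4, -2.9]
gripper_width: 25.6
t 9.65 pos [560.5  15.4 158.7] stand [ 15.5  13.8 158.7] tool x/y in stand [-0.497  0.009 -0.868] [-0.868  0.01   0.497] F [-0.1 -0.4 -2.9] w 25.6 q [ 16.5  25.   94.5 -28.9  74.1 121.7]
-36 [-3.8, -10.7, -0.2] [-0.5, 0.6, 6.2]
-42 [-4.1, -17.6, -0.1] [-0.5, 0.6, 12.2]
-48 [-3.6, -24.5, -0.0] [-0.5, 0.6, 18.2]
-53 [-2.7, -30.2, 0.0] [-0.4, 0.6, 23.2]
```

```bash
python3 -m handwheel '{"gripper":[0.8,0.8,0.8,0.8,0.8],"offset":[[-3.5,-10,0],[-3.8,-17,0],[-3.5,-24,0],[-2.9,-29,0],[-2.9,-29,0]],"rot":[[-0.4,0.5,6],[-0.5,0.6,12],[-0.5,0.6,18],[-0.5,0.6,22],[-0.5,0.6,22]]}'; python3 -c "
from plan import *
info()
f=grab_frame('scene'); crop(f,230,55,200,190,3.8,'pics/s10.png')
f=grab_frame('side'); crop(f,200,40,250,190,3.1,'pics/d10.png')
f=grab_frame('wrist'); cv2.imwrite('pics/w10.png',f[:,:,::-1])
info()"
```

```text
time_s: 10.07
ee_pos: [561.8, 42.1, 144.6]
ee_rot: [89.4, 37.9, -93.2]
force: [0.0, -1.7, 1.5]
gripper_width: 25.9
t 10.07 pos [561.8  42.1 144.6] stand [ 42.2  13.9 144.6] tool x/y in stand [-0.789  0.003 -0.614] [-0.614 -0.008  0.789] F [ 0.  -1.7  1.5] w 25.9 q [ 27.   34.9  92.8 -43.1  86.5 136.2]
t 10.22 pos [562.3  41.6 145.6] stand [ 41.8  13.4 145.6] tool x/y in stand [-0.783  0.001 -0.622] [-0.622 -0.002  0.783] F [ 0.   0.4 -2.6] w 26.0 q [ 26.8  34.6  92.8 -42.9  86.1 136.2]
```

View pics/s10.png

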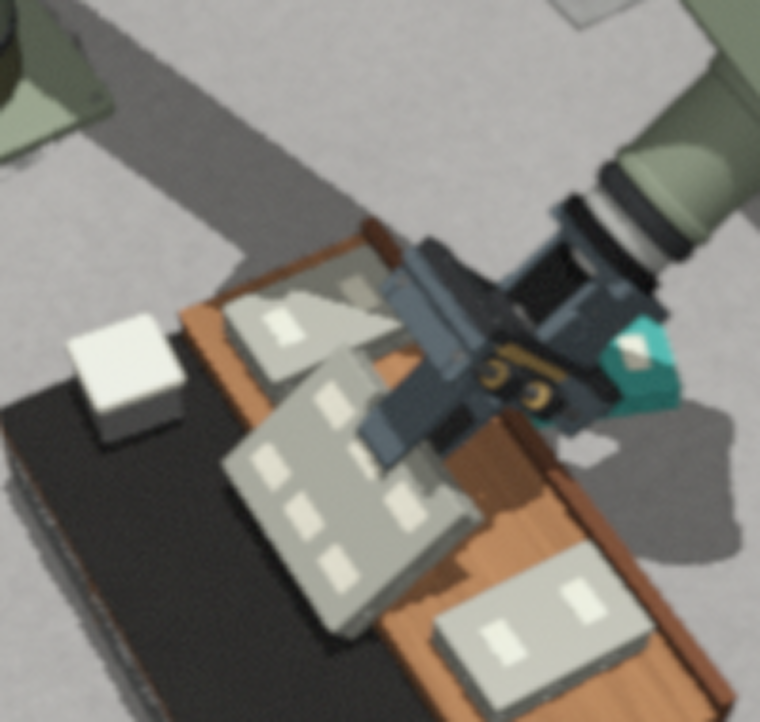

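View pics/d10.png

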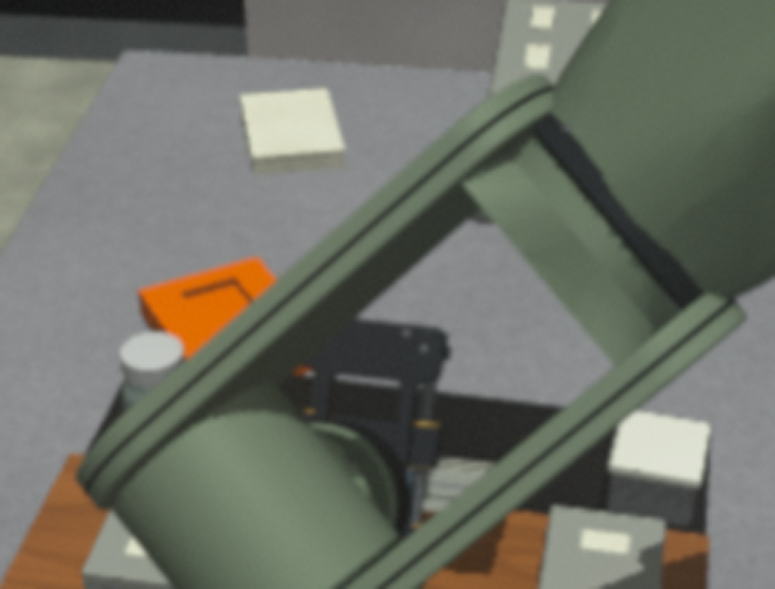

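View pics/w10.png

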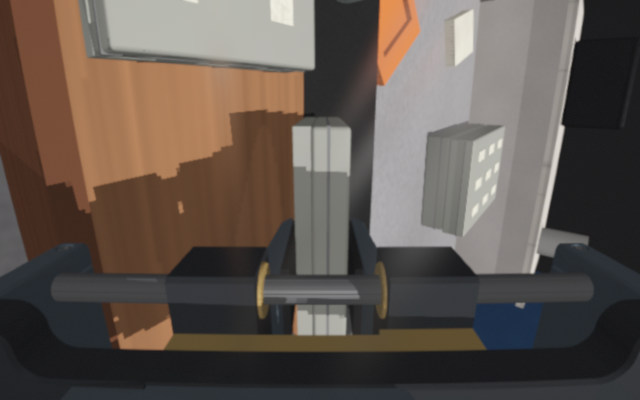

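```bash
python3 -c "
from plan import *
info()
rows([P2(-54,(3,96)),P2(-58,(7,96))],y=13.4)"
```

```text
t 10.22 pos [562.3  41.6 145.6] stand [ 41.8  13.4 145.6] tool x/y in stand [-0.783  0.001 -0.622] [-0.622 -0.002  0.783] F [ 0.   0.4 -2.6] w 26.0 q [ 26.8  34.6  92.8 -42.9  86.1 136.2]
-54 [-4.3, -4.5, 0.0] [0.1, 0.1, 2.5]
-58 [-8.0, -11.6, -0.0] [0.1, 0.1, 6.5]
```

```bash
python3 -m handwheel '{"gripper":[0.8,0.8,0.8,0.8],"offset":[[-2,-2,0],[-4.3,-5,0],[-8,-11.6,0],[-8,-11.6,0]],"rot":[[0,0,1],[0,0,3],[0,0,6.3],[0,0,6.3]]}'; python3 -c "
from plan import *
info()
rows([P2(-58,(7,96))],y=13.4)"
```

```text
time_s: 10.55
ee_pos: [563.8, 55.4, 143.6]
ee_rot: [90.0, 31.4, -92.8]
force: [-0.0, -1.1, 4.9]
gripper_width: 25.8
t 10.55 pos [563.8  55.4 143.6] stand [ 55.6  12.6 143.6] tool x/y in stand [-0.853 -0.004 -0.521] [-0.521 -0.002  0.853] F [-0.  -1.1  4.9] w 25.8 q [ 29.6  38.3  91.5 -46.1  91.  139.5]
-58 [1.4, -1.6, 0.8] [0.1, -0.2, -0.6]
```

```bash
python3 -m handwheel '{"gripper":[0.68,0.64,0.6,0.55,0.5],"offset":[[0,0,0],[0,0,0],[0,0,0],[0,0,0],[0,0,0]],"rot":[[0,0,0],[0,0,0],[0,0,0],[0,0,0],[0,0,0]]}'; python3 -c "
from plan import *
info()
f=grab_frame('scene'); crop(f,230,55,200,190,3.8,'pics/s11.png')
f=grab_frame('wrist'); cv2.imwrite('pics/w11.png',f[:,:,::-1])
"
```

```text
time_s: 10.97
ee_pos: [563.6, 55.6, 142.7]
ee_rot: [90.1, 32.0, -92.8]
force: [0.8, -0.5, -1.7]
gripper_width: 44.3
t 10.97 pos [563.6  55.6 142.7] stand [ 55.8  12.8 142.7] tool x/y in stand [-0.848 -0.003 -0.53 ] [-0.53  -0.     0.848] F [ 0.8 -0.5 -1.7] w 44.3 q [ 29.5  38.1  91.6 -45.8  90.6 139.5]
```

View pics/s11.png

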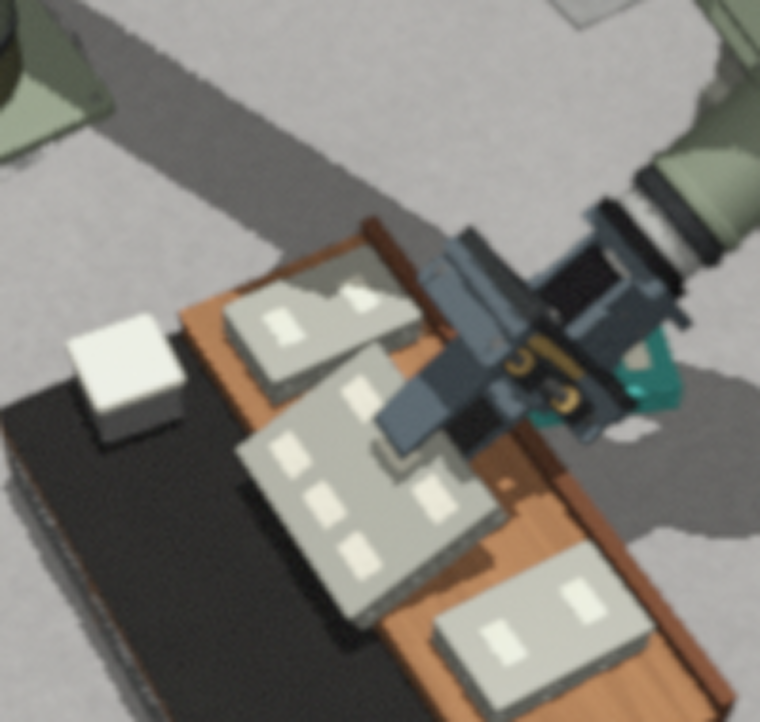

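View pics/w11.png

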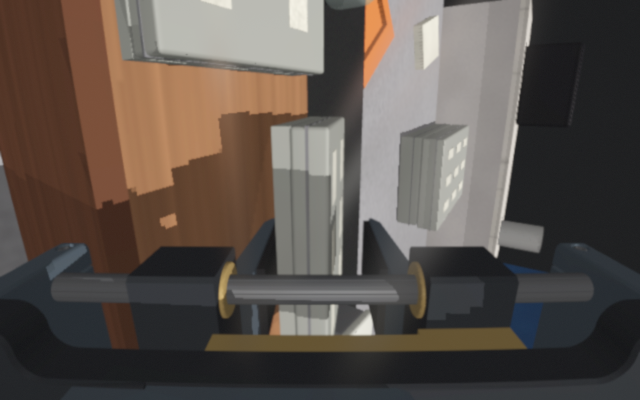

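```bash
python3 -m handwheel '{"gripper":[0.45,0.4,0.36,0.32,0.28],"offset":[[0,0,0],[0,0,0],[0,0,0],[0,0,0],[0,0,0]],"rot":[[0,0,0],[0,0,0],[0,0,0],[0,0,0],[0,0,0]]}'; python3 -c "
from plan import *
info()
f=grab_frame('scene'); crop(f,230,55,200,190,3.8,'pics/s12.png')
f=grab_frame('wrist'); cv2.imwrite('pics/w12.png',f[:,:,::-1])
p=w2s(state()['ee_pos'])
rows([(p[0]+15,p[2]-2,-58),(p[0]+40,p[2]-2,-58),(p[0]+65,p[2]+15,-58)],y=p[1])
"
```

```text
time_s: 11.48
ee_pos: [563.7, 55.7, 142.6]
ee_rot: [90.1, 31.9, -92.8]
force: [-0.5, 0.1, -0.4]
gripper_width: 64.5
t 11.48 pos [563.7  55.7 142.6] stand [ 55.9  12.8 142.6] tool x/y in stand [-0.849 -0.003 -0.529] [-0.529 -0.001  0.849] F [-0.5  0.1 -0.4] w 64.5 q [ 29.5  38.1  91.6 -45.8  90.6 139.5]
-58 [-11.7, -9.6, -0.0] [0.0, -0.2, -0.1]
-58 [-32.9, -22.9, -0.1] [0.0, -0.2, -0.1]
-58 [-63.1, -21.6, -0.2] [0.0, -0.2, -0.1]
```

View pics/s12.png

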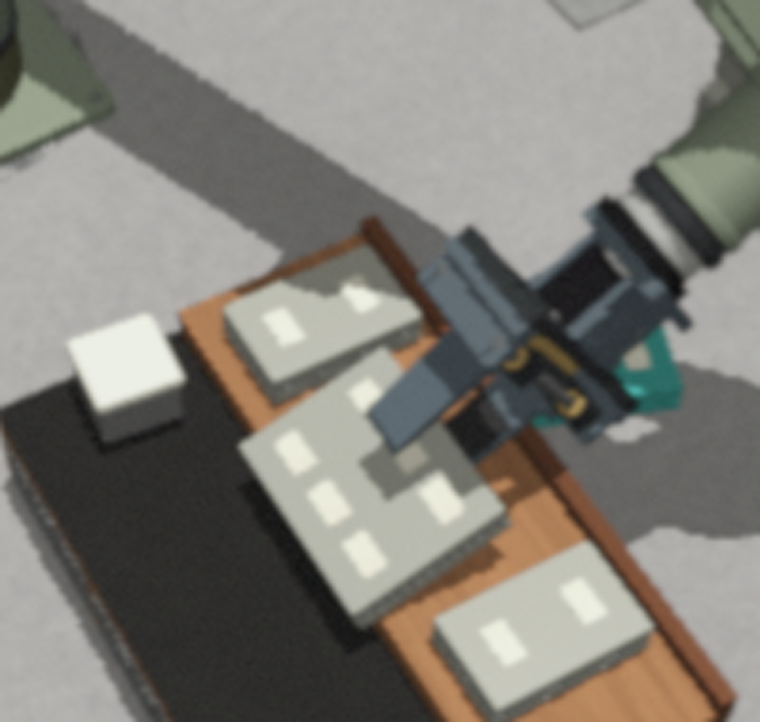

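View pics/w12.png

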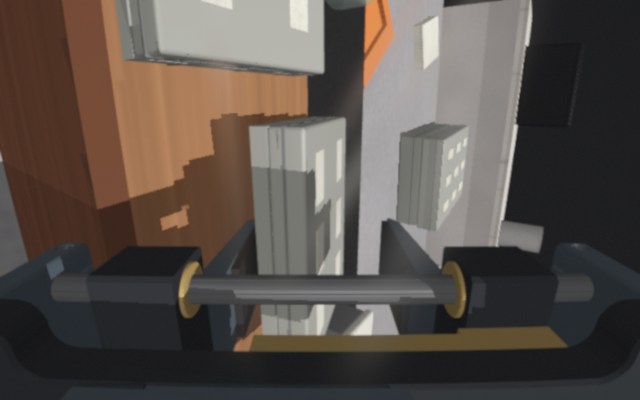

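```bash
python3 -m handwheel '{"gripper":[0.28,0.28,0.28,0.28,0.28],"offset":[[-6.4,-8.7,0],[-14.9,-14,0],[-23.4,-19.3,0],[-32.4,-23.7,0],[-55.6,-20.5,0]],"rot":[[0,0,0],[0,0,0],[0,0,0],[0,0,0],[0,0,0]]}'; python3 -c "
from plan import *
info()
f=grab_frame('scene'); crop(f,230,55,200,190,3.8,'pics/s13.png')
f=grab_frame('wrist'); cv2.imwrite('pics/w13.png',f[:,:,::-1])
"
```

```text
time_s: 12.0
ee_pos: [565.5, 114.0, 152.9]
ee_rot: [89.8, 31.8, -93.0]
force: [-0.0, -0.2, -0.3]
gripper_width: 65.5
t 12.0 pos [565.5 114.  152.9] stand [114.2  14.  152.9] tool x/y in stand [-0.85  -0.    -0.527] [-0.527 -0.004  0.85 ] F [-0.  -0.2 -0.3] w 65.5 q [ 33.6  40.   85.7 -43.4  95.9 138.8]
```

View pics/s13.png

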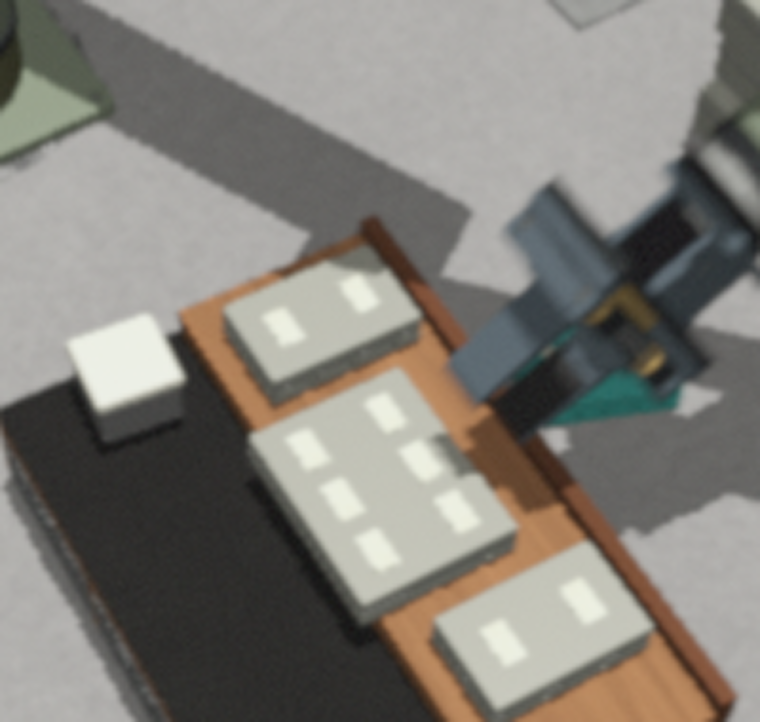

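View pics/w13.png

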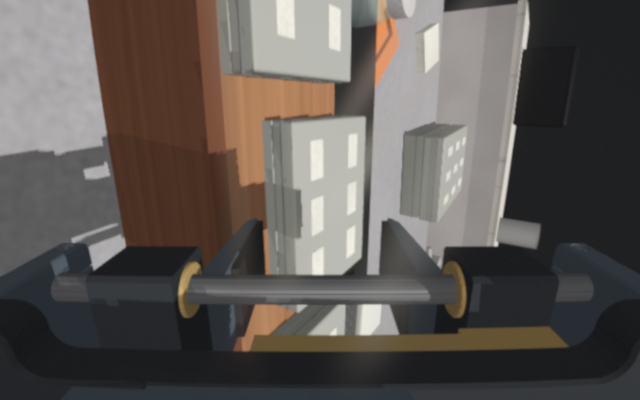

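```bash
python3 -c "
from plan import *
c=back('scene',(np.array([[249,442],[402,369],[517,525],[366,610]])+.5)/3.8-.5+[230,55],121)
for q in c: print(w2s(q).round(1))
d=c[0]-c[3];print(np.degrees(np.arctan2(d[1],d[0]))-90); d=c[1]-c[2];print(np.degrees(np.arctan2(d[1],d[0]))-90)
info(); p=w2s(state()['ee_pos'])
move(s2w([100,13.5,230]),tool(0,'x',-1))
move(s2w([-60,13.5,230]),tool(0,'y',-1))
"
```

```text
[-17.8  77.6 121. ]
[ 93.5  79.6 121. ]
[ 94.4 -54.7 121. ]
[-14.6 -60.9 121. ]
88.32740591134458
87.38765567757366
t 12.1 pos [567.9 116.9 155.9] stand [117.2  11.8 155.9] tool x/y in stand [-0.847 -0.008 -0.531] [-0.531  0.001  0.847] F [-0.5  1.  -0. ] w 65.6 q [ 33.7  39.8  85.4 -43.4  95.9 138.8]
offset [-24.8  71.9   1.5] dist 76.1 rot [  0.2  -0.5 -57.9] ang 57.9
offset [110.8 156.8   2.4] dist 192.1 rot [-81.4  44.8 -45.5] ang 103.4
```

```bash
python3 -m handwheel '{"gripper":[0.28,0.28,0.2,0.1,0.1],"offset":[[-20,32,0],[-40,64,0],[-20,80,0],[0,95,1],[30,110,1]],"rot":[[0,0,0],[-5,2.8,-2.8],[-10.5,5.8,-5.9],[-16,8.8,-9],[-21.5,11.8,-12]]}'; python3 -m handwheel '{"gripper":[0.1,0.1,0.1,0.1,0.1],"offset":[[0,0,0],[0,0,0],[0,0,0],[0,0,0],[0,0,0]],"rot":[[-5.4,3,-3],[-10.8,6,-6],[-16.2,9,-9],[-21.6,12,-12],[-27,15,-15]]}';python3 -c "
from plan import *
info()
move(s2w([-60,13.5,230]),tool(0,'y',-1))
"
```

```text
time_s: 12.52
ee_pos: [562.0, 31.3, 233.2]
ee_rot: [76.8, 45.4, -79.1]
force: [0.5, -0.6, 0.2]
gripper_width: 81.0
time_s: 12.93
ee_pos: [560.7, 30.2, 232.5]
ee_rot: [61.8, 64.7, -64.4]
force: [-1.0, 0.6, -0.6]
gripper_width: 82.3
t 12.93 pos [560.7  30.2 232.5] stand [ 30.3  14.4 232.5] tool x/y in stand [-0.376 -0.205 -0.904] [-0.473 -0.796  0.377] F [-1.   0.6 -0.6] w 82.3 q [ 16.5  14.2  97.5 -27.4  66.6  63.4]
offset [36.4 42.5 70.9] dist 90.3 rot [-32.7  18.1 -18.2] ang 41.6
```

```bash
python3 -m handwheel '{"gripper":[0.1,0.1,0.1,0.1,0.1],"offset":[[12,14,24],[24,28,47],[36.4,42.5,71],[36.4,42.5,71],[36.4,42.5,71]],"rot":[[-5.4,3,-3],[-10.9,6,-6],[-16.3,9,-9],[-21.8,12,-12],[-27.2,15,-15]]}'; python3 -m handwheel '{"gripper":[0.1,0.1,0.1],"offset":[[0,0,10],[0,0,20],[0,0,20]],"rot":[[-5.5,3.1,-3.2],[-5.5,3.1,-3.2],[-5.5,3.1,-3.2]]}';python3 -c "
from plan import *
info()
st=state(); f=grab_frame('wrist'); cv2.imwrite('pics/w14.png',f[:,:,::-1]);np.save('w14.npy',np.r_[st['ee_pos'],st['ee_rot']])
info()
"
```

```text
time_s: 13.35
ee_pos: [555.6, -62.0, 230.0]
ee_rot: [49.1, 82.2, -53.8]
force: [-0.4, 0.1, 0.6]
gripper_width: 82.0
time_s: 13.6
ee_pos: [552.1, -81.9, 231.3]
ee_rot: [43.3, 86.4, -54.5]
force: [-0.0, -0.5, -0.4]
gripper_width: 82.2
t 13.6 pos [552.1 -81.9 231.3] stand [-82.1  17.2 231.3] tool x/y in stand [-0.049 -0.039 -0.998] [-0.084 -0.996  0.043] F [-0.  -0.5 -0.4] w 82.2 q [-8.1 14.9 92.1 -2.7 70.6  0.7]
t 13.65 pos [551.8 -80.3 231.1] stand [-80.5  17.5 231.1] tool x/y in stand [-0.048 -0.038 -0.998] [-0.082 -0.996  0.042] F [-0.5  0.1  1. ] w 82.0 q [-7.9 14.9 92.1 -2.7 70.6  0.7]
```

View pics/w14.png

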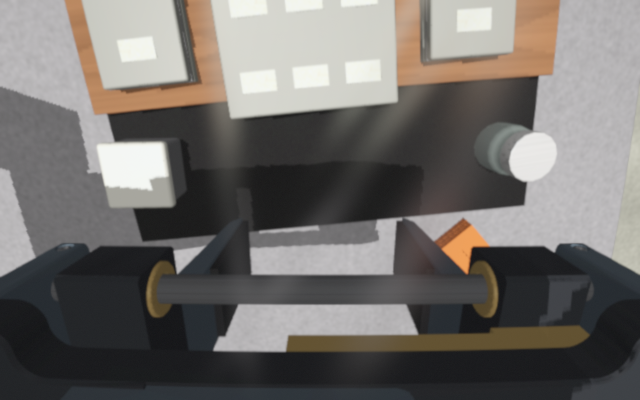

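```bash
python3 -c "
from plan import *
w=np.load('w14.npy'); st={'ee_pos':w[:3],'ee_rot':w[3:]}
a=cv2.imread('pics/w14.png')[:,:,::-1]; crop(a,200,0,230,130,3.4,'pics/w14a.png')
for p in back('wrist',[[231,118],[397,102.5]],121,st): print('case',w2s(p).round(1))
for p in back('wrist',[[96,113],[555,74]],95,st): print('edge',w2s(p).round(1))
for p in back('wrist',[[104,90],[187,82]],121,st): print('left',w2s(p).round(1))
for p in back('wrist',[[427,62],[514,54]],121,st): print('right',w2s(p).round(1))
move(s2w([-60,13.5,101]),tool(0,'y',-1))
move(s2w([-60,13.5,130]),tool(0,'y',-1))
"
```

```text
case [-14.   81.1 121. ]
case [-13.6 -56.8 121. ]
edge [  0.7 207.2  95. ]
edge [  -0.5 -212.6   95. ]
left [ 18.  179.3 121. ]
left [ 17.2 111.3 121. ]
right [ 16.2 -81.9 121. ]
right [  17.7 -154.9  121. ]
offset [129.1  -3.2 -26.5] dist 131.8 rot [-4.8  2.6 -2.3] ang 5.9
offset [100.1  -2.  -25.2] dist 103.3 rot [-4.8  2.6 -2.3] ang 5.9
```

View pics/w14a.png

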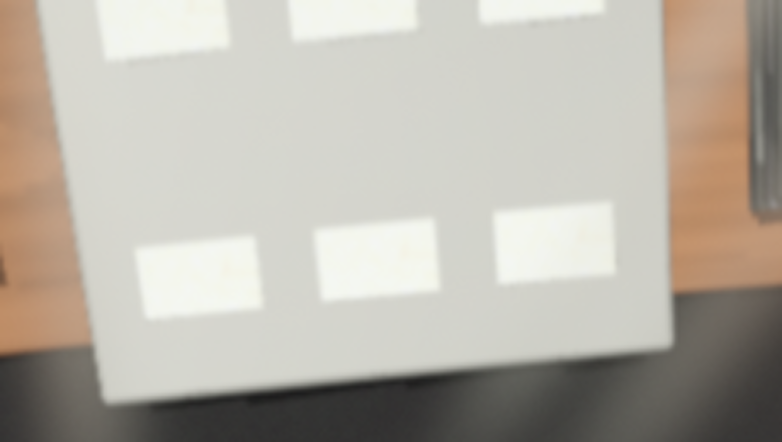

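```bash
python3 -m handwheel '{"gripper":[0.1,0.1,0.1,0.1,0.1],"offset":[[33,0,-8],[66,-1,-16],[100,-2,-25],[120,-3,-26],[120,-3,-26]],"rot":[[-2,1,-1],[-4.8,2.6,-2.3],[-4.8,2.6,-2.3],[-4.8,2.6,-2.3],[-4.8,2.6,-2.3]]}';python3 -c "
from plan import *
info()
move(s2w([-60,12.5,101]),tool(0,'y',-1))
"
```

```text
time_s: 14.07
ee_pos: [553.1, -56.9, 105.8]
ee_rot: [-94.0, 89.4, 173.3]
force: [-0.7, -0.6, -0.0]
gripper_width: 81.9
t 14.07 pos [553.1 -56.9 105.8] stand [-57.1  17.5 105.8] tool x/y in stand [ 0.001  0.01  -1.   ] [ 0.006 -1.    -0.01 ] F [-0.7 -0.6 -0. ] w 81.9 q [ -7.1  22.1 100.7  -0.   57.7  -4.4]
offset [4.7 5.  3. ] dist 7.5 rot [ 0.3 -0.   0.6] ang 0.7
```

```bash
python3 -m handwheel '{"gripper":[0.1,0.1,0.1,0.1,0.1],"offset":[[3,5,3],[4.7,5,2],[4.7,5,-8],[4.7,5,-14],[4.7,5,-20]],"rot":[[0.3,0,0.6],[0.3,0,0.6],[0.3,0,0.6],[0.3,0,0.6],[0.3,0,0.6]]}';python3 -c "
from plan import *
info()
move(s2w([-8,12.5,101]),tool(0,'y',-1))
"
```

```text
time_s: 14.48
ee_pos: [563.9, -38.5, 107.2]
ee_rot: [92.7, 89.2, -0.3]
force: [0.1, -0.4, 0.0]
gripper_width: 82.2
t 14.48 pos [563.9 -38.5 107.2] stand [-38.1   7.6 107.2] tool x/y in stand [ 0.001 -0.013 -1.   ] [-0.    -1.     0.013] F [ 0.1 -0.4  0. ] w 82.2 q [-5.100e+00  2.210e+01  1.005e+02  1.000e-01  5.670e+01 -2.100e+00]
offset [  6.1  -4.9 -30.1] dist 31.1 rot [-0.  -0.  -0.8] ang 0.8
```

```bash
python3 -m handwheel '{"gripper":[0.1,0.1],"offset":[[6,-5,0],[6,-5,0]],"rot":[[0,0,-0.8],[0,0,-0.8]]}';python3 -c "
from plan import *
info()
move(s2w([-8,12.5,101]),tool(0,'y',-1))
"
```

```text
time_s: 14.65
ee_pos: [557.3, -38.5, 99.3]
ee_rot: [-95.4, 89.7, 171.6]
force: [-0.9, -0.4, -0.9]
gripper_width: 82.1
t 14.65 pos [557.3 -38.5  99.3] stand [-38.5  14.2  99.3] tool x/y in stand [ 0.     0.005 -1.   ] [ 0.001 -1.    -0.005] F [-0.9 -0.4 -0.9] w 82.1 q [ -5.1  22.5 101.1   0.   56.7  -2.2]
offset [ -1.7   1.7 -30.5] dist 30.6 rot [ 0.  -0.   0.3] ang 0.3
```

Now push gently, 4 mm per row.

```bash
python3 -m handwheel '{"gripper":[0.1,0.1,0.1,0.1,0.1],"offset":[[-1.7,1,-4],[-1.7,1.5,-8],[-1.7,1.5,-12],[-1.7,1.5,-16],[-1.7,1.5,-20]],"rot":[[0,0,0.3],[0,0,0.3],[0,0,0.3],[0,0,0.3],[0,0,0.3]]}';python3 -m handwheel '{"gripper":[0.1,0.1,0.1],"offset":[[0,0,-4],[0,0,-8],[0,0,-8]],"rot":[[0,0,0],[0,0,0],[0,0,0]]}';python3 -c "
from plan import *
info()
st=state(); f=grab_frame('wrist'); cv2.imwrite('pics/w15.png',f[:,:,::-1]);np.save('w15.npy',np.r_[st['ee_pos'],st['ee_rot']])
f=grab_frame('side'); crop(f,190,80,250,190,3.1,'pics/d15.png')
"
```

```text
time_s: 15.07
ee_pos: [561.0, -19.2, 101.7]
ee_rot: [91.0, 89.8, -2.0]
force: [-0.2, -2.0, 0.3]
gripper_width: 81.9
time_s: 15.32
ee_pos: [561.4, -10.3, 101.6]
ee_rot: [115.3, 89.8, 22.3]
force: [0.9, -0.1, -0.2]
gripper_width: 82.0
t 15.32 pos [561.4 -10.3 101.6] stand [-10.2  11.6 101.6] tool x/y in stand [ 0.001 -0.003 -1.   ] [ 0.    -1.     0.003] F [ 0.9 -0.1 -0.2] w 82.0 q [-2.300e+00  2.240e+01  1.009e+02  1.000e-01  5.650e+01  7.000e-01]
```

View pics/w15.png

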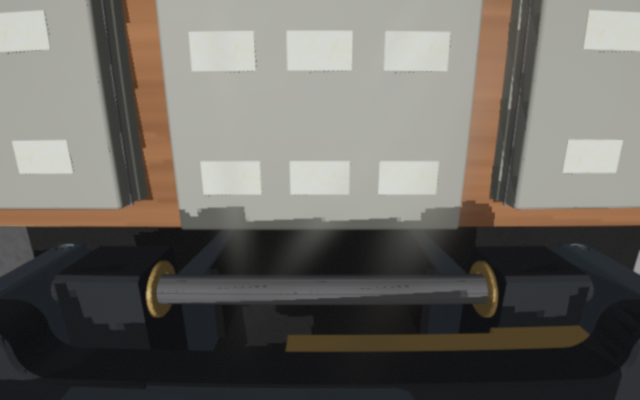

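View pics/d15.png

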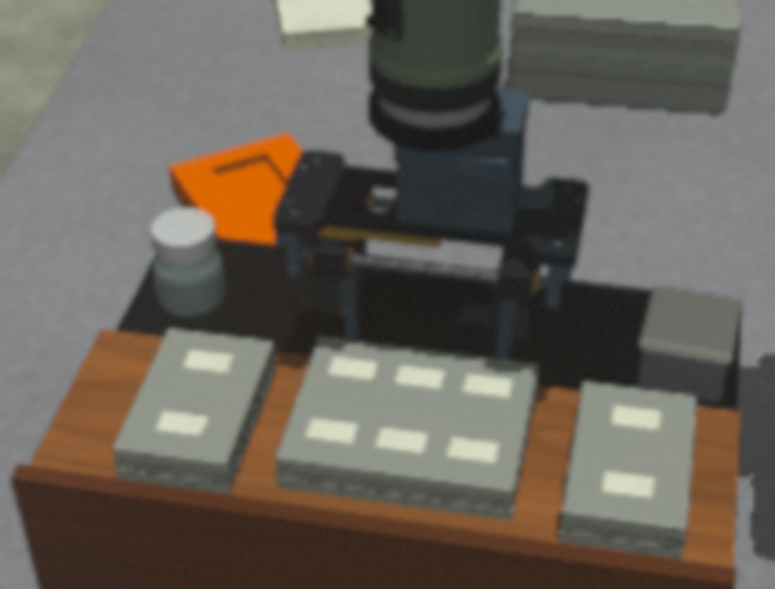

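```bash
python3 -c "
from plan import *
w=np.load('w15.npy'); st={'ee_pos':w[:3],'ee_rot':w[3:]}
for p in back('wrist',[[179.5,229],[461,228]],121,st): print('case',w2s(p).round(1))
for p in back('wrist',[[125,209],[524,208]],121,st): print('L/R',w2s(p).round(1))
info()
"
```

```text
case [  7.9  82.2 121. ]
case [  8.3 -58.9 121. ]
L/R [ 18.4 108.5 121. ]
L/R [ 18.7 -89.7 121. ]
t 15.42 pos [561.2 -10.6 101.4] stand [-10.4  11.8 101.4] tool x/y in stand [ 0.001 -0.002 -1.   ] [-0.    -1.     0.002] F [ 0.8 -0.  -0.8] w 81.9 q [-2.300e+00  2.240e+01  1.009e+02  1.000e-01  5.650e+01  7.000e-01]
```

```bash
python3 -m handwheel '{"gripper":[0.1,0.1,0.1,0.1,0.1],"offset":[[0,0,-3],[0,0,-6.5],[0,0,-6.5],[0,0,3],[0,0,14]],"rot":[[0,0,0],[0,0,0],[0,0,0],[0,0,0],[0,0,0]]}';python3 -m handwheel '{"gripper":[0.1,0.1,0.1,0.1,0.1],"offset":[[0,0,15],[-35,0,30],[-75,0,50],[-115,0,70],[-115,0,70]],"rot":[[0,0,0],[0,0,0],[0,0,0],[0,0,0],[0,0,0]]}';python3 -m handwheel '{"gripper":[0.1,0.1,0.1],"offset":[[0,0,0],[0,0,0],[0,0,0]],"rot":[[0,0,0],[0,0,0],[0,0,0]]}';python3 -c "
from plan import *
info()
st=state(); f=grab_frame('wrist'); cv2.imwrite('pics/w16.png',f[:,:,::-1]);np.save('w16.npy',np.r_[st['ee_pos'],st['ee_rot']])
f=grab_frame('side'); crop(f,190,110,250,190,3.1,'pics/d16.png')
f=grab_frame('scene'); crop(f,215,105,220,210,2.8,'pics/s16.png')
"
```

```text
time_s: 15.83
ee_pos: [560.5, -25.2, 101.5]
ee_rot: [111.5, 89.9, 18.5]
force: [1.2, 0.2, -0.4]
gripper_width: 82.3
time_s: 16.25
ee_pos: [559.6, -99.4, 223.5]
ee_rot: [80.0, 89.1, -13.2]
force: [0.9, -0.2, 0.5]
gripper_width: 82.0
time_s: 16.5
ee_pos: [555.4, -94.9, 214.6]
ee_rot: [-135.6, 89.9, 131.4]
force: [-0.3, 0.6, -0.4]
gripper_width: 81.7
t 16.5 pos [555.4 -94.9 214.6] stand [-94.9  13.2 214.6] tool x/y in stand [ 0.001  0.001 -1.   ] [-0.    -1.    -0.001] F [-0.3  0.6 -0.4] w 81.7 q [-10.9  17.3  91.    0.1  71.8  -7.9]
```

View pics/w16.png

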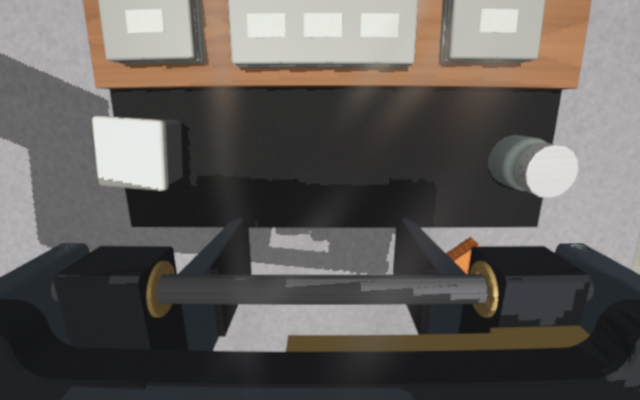

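View pics/d16.png

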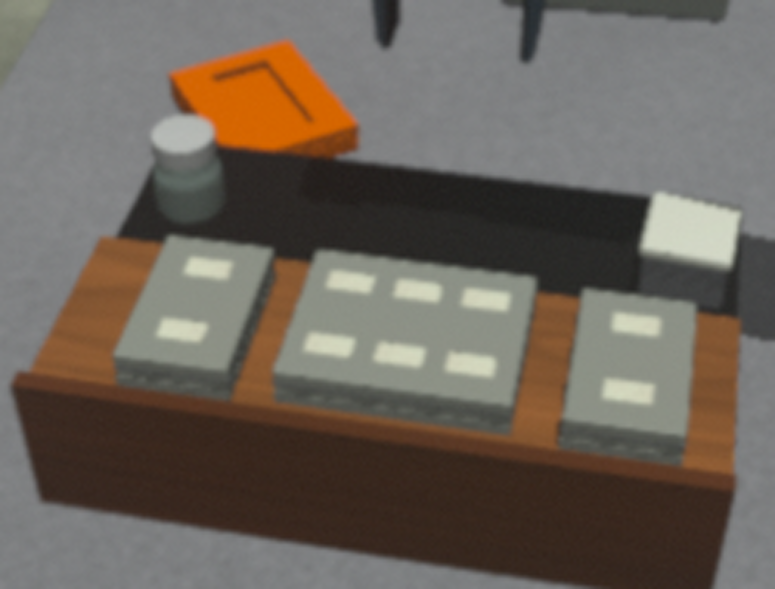

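View pics/s16.png

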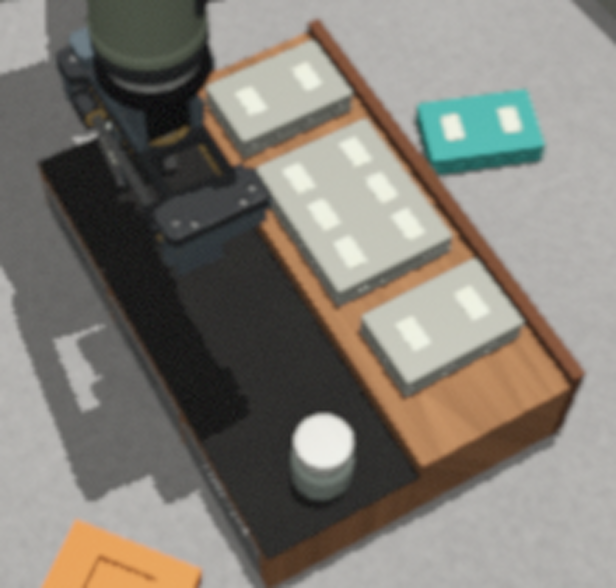

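```bash
python3 -c "
from plan import *
w=np.load('w16.npy'); st={'ee_pos':w[:3],'ee_rot':w[3:]}
for p in back('wrist',[[231.5,65.5],[415,65.5]],121,st): print('case',w2s(p).round(1))
for p in back('wrist',[[107,60.5],[193,60],[449,59.5],[537,60]],121,st): print('L/R',w2s(p).round(1))
for p in back('wrist',[[95,88.5],[580,88.5]],95,st): print('edge',w2s(p).round(1))
"; python3 -c "
from workcell import *
print(job_done(), state()['time_s'])"
```

```text
case [ 12.1  81.5 121. ]
case [ 12.  -58.6 121. ]
L/R [ 17.6 178.6 121. ]
L/R [ 16.5 110.8 121. ]
L/R [ 16.7 -84.5 121. ]
L/R [  17.7 -153.7  121. ]
edge [ -1.6 209.5  95. ]
edge [  -1.2 -212.9   95. ]
the job is handed in; nothing more can be done
the job is handed in; nothing more can be done
```

The case now lies label side up on the upper step, square in the gap, and the job was handed in at about 17 s of the 56 s allowed.

**What I did:**
- I slid the case flat with the fingertips in its recess until it stuck out about 34–35 mm over the open edge, in line with the gap. That last millimetre or two I took from the commanded slide, not from a new measurement.
- I scooped it from below, gripped the front edge and stood it upright against the riser. I then tipped it over the riser and lowered it by opening the jaws slowly.
- I pushed it about 26 mm with both fingers spread until it sat fully on the step, then withdrew the arm.

**Last checks (wrist, side and scene pictures):**
- **Position:** the front edge is 12 mm behind the riser at both corners, so the back should be near 122 mm on the 140 mm step. It is square to within a degree.
- **Clearance:** about 26 mm to one neighbouring case and 29 mm to the other.
- **Other items:** the two neighbouring cases measured within about 2 mm of where they started. The jar, tub and look-alikes look unmoved, but I only compared those by eye. I made no contact with any of them.
- **Disagreements:** the cameras differed by 2–4 mm at times, and the final picture put the riser edge about 1.5 mm off the model. That is well within the margin left. Forces stayed under 5 N in all my readings.

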